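# Make up the dining set and the cook's set of seasonings

## Task

Make up the two seasoning sets from the things standing about on the table. The dining set goes in the oak stand: the wooden pepper mill in the large well and the salt shaker in the small one; the cook's set goes in the blue-grey carrier: the white tub and the black tub in the round openings, one in each, and the jar of reddish-brown spice in the square opening between them. Lower each thing in without dropping it, so that it stands upright, right down on the bottom, and leave the kitchen timer and the little dish where they are.

Things in the scene. Friction and masses are not known exactly. Their poses are not given: they have to be found in the camera images.
- oak_stand: The dining set's stand: a pale oak block, 104 x 192 x 32 mm (plus a short grip at each end, 228 mm over all), fixed on the table. Origin: centre of its underside; y runs along its length, z up. Two round wells open upward, floors 8 mm above the table, mouths at 32 mm: the large well, 74 mm across, centred at x 0, y -45 mm; the small well, 60 mm across, centred at x 0, y +50 mm.
- cook_carrier: The cook's carrier: blue-grey enamelled steel, 92 x 248 mm, wire loop handles at both ends (286 mm over all, up to 43 mm high), fixed on the table. Origin: centre of its underside; y runs along its length, z up. Its deck, top at 36 mm, has three openings in a row: round 63 mm across at x 0, y -80 mm; square 63 x 63 mm with sides along x and y at the origin; round 63 mm across at x 0, y +80 mm. Things pass through the deck and stand on the bottom plate, 4 mm above the table.
- mill_mid (a point): Pepper mill of turned brown wood with a small metal knob on top, 58 mm across at the foot, waisted, head 50 mm across, 145 mm tall. Loose, upright on the table; the point is its centre, 72.5 mm above its underside; z up. The head, 104 to 134 mm above the underside, is the best grip.
- shaker_mid (a point): Salt shaker, round clear body with a domed, pierced grey metal top, 44 mm across, 90 mm tall (body up to 70 mm, the top narrows to 34 mm). Loose, upright on the table; the point is its centre, 45 mm above its underside; z up. 
- white_tub_mid (a point): White round seasoning tub, 47 mm across, 94 mm tall, white lid. Loose, upright on the table; the point is its centre, 47 mm above its underside; z up. 
- black_tub_mid (a point): Black round seasoning tub, 45 mm across, 88 mm tall, black lid. Loose, upright on the table; the point is its centre, 44 mm above its underside; z up. 
- spice_jar_mid (a point): Square glass jar nearly full of a dull reddish-brown spice, body 46 x 46 mm up to about 80 mm, round grey screw cap 40 mm across, 96 mm tall; the only jar standing out on the table (other jars stay in the rack at the back). Loose, upright on the table; the point is its centre, 48 mm above its underside; z up. x and y are square to its sides.
- timer_mid (a point): Bystander: round white wind-up kitchen timer, 58 mm across, 42 mm tall, loose. The point is its centre, 21 mm up.
- ramekin_mid (a point): Bystander: small empty cream-white glazed dish, 66 mm across, 34 mm tall, loose. The point is its centre, 17 mm up.

How it is judged:
At the end, for the whole second after the job is handed in: Mill in the oak stand's large well, shaker in the small one; a tub in each round opening of the carrier, the jar in the square one: each within 11 mm of the opening's centre, 6 mm of seated height, upright to 0.12 rad, at rest. Timer and dish within 30 mm of their start (x of mill_mid in the frame of oak_stand between -0.011 and 0.011 m and y of mill_mid in the frame of oak_stand between -0.056 and -0.034 m and z of mill_mid in the frame of oak_stand between 0.0745 and 0.0865 m and x of shaker_mid in the frame of oak_stand between -0.011 and 0.011 m and y of shaker_mid in the frame of oak_stand between 0.039 and 0.061 m and z of shaker_mid in the frame of oak_stand between 0.047 and 0.059 m and x of spice_jar_mid in the frame of cook_carrier between -0.011 and 0.011 m and y of spice_jar_mid in the frame of cook_carrier between -0.011 and 0.011 m and z of spice_jar_mid in the frame of cook_carrier between 0.046 and 0.058 m and (((x of white_tub_mid in the frame of cook_carrier between -0.011 and 0.011 m and y of white_tub_mid in the frame of cook_carrier between 0.069 and 0.091 m and z of white_tub_mid in the frame of cook_carrier between 0.045 and 0.057 m) and (x of black_tub_mid in the frame of cook_carrier between -0.011 and 0.011 m and y of black_tub_mid in the frame of cook_carrier between -0.091 and -0.069 m and z of black_tub_mid in the frame of cook_carrier between 0.042 and 0.054 m)) or ((x of white_tub_mid in the frame of cook_carrier between -0.011 and 0.011 m and y of white_tub_mid in the frame of cook_carrier between -0.091 and -0.069 m and z of white_tub_mid in the frame of cook_carrier between 0.045 and 0.057 m) and (x of black_tub_mid in the frame of cook_carrier between -0.011 and 0.011 m and y of black_tub_mid in the frame of cook_carrier between 0.069 and 0.091 m and z of black_tub_mid in the frame of cook_carrier between 0.042 and 0.054 m))) and angle between each of mill_mid, shaker_mid, white_tub_mid, black_tub_mid, spice_jar_mid's own z axis and vertical below 0.12 rad and linear speed of each of mill, shaker, white_tub, black_tub, spice_jar below 0.02 m/s and distance of each of timer_mid, ramekin_mid from where it was at the start of the episode below 0.03 m); the robot touches nothing.
It fails at once if a thing is dropped or flung into its place (still faster than 0.7 m/s within about 3 cm of the bottom) ((height (world z) of mill_mid below 0.1055 m and horizontal distance between mill_mid and oak_stand below 0.1 m and linear speed of mill above 0.7 m/s) or (height (world z) of shaker_mid below 0.078 m and horizontal distance between shaker_mid and oak_stand below 0.1 m and linear speed of shaker above 0.7 m/s) or (height (world z) of white_tub_mid below 0.08 m and horizontal distance between white_tub_mid and cook_carrier below 0.1 m and linear speed of white_tub above 0.7 m/s) or (height (world z) of black_tub_mid below 0.077 m and horizontal distance between black_tub_mid and cook_carrier below 0.1 m and linear speed of black_tub above 0.7 m/s) or (height (world z) of spice_jar_mid below 0.081 m and horizontal distance between spice_jar_mid and cook_carrier below 0.1 m and linear speed of spice_jar above 0.7 m/s)).
It fails at once if the kitchen timer is knocked away (more than 30 mm) (distance of timer_mid from where it was at the start of the episode above 0.03 m).
It fails at once if the little dish is knocked away (more than 30 mm) (distance of ramekin_mid from where it was at the start of the episode above 0.03 m).
It also fails if it takes over 118 s, if anything falls off the work surface, if the arm or the gripper's body presses on something with over 40 N, if the wrist force passes 120 N, or if a joint passes its speed limit or range.

## Robot

A 7-joint arm with a two-finger parallel gripper is mounted at the origin on a cart in front of the work surface, level with it; the furniture and walls round the work are solid. World frame = base frame: x ahead of the robot, y to its left, z up, the work surface at z = 0. Lengths are in m, angles in rad, forces in N, time in s.
With the tool pointing down it reaches from about 0.4 to 0.875 m from the base axis. Payload 19.3 kg.
Tool frame: the origin (TCP) lies on the centre line of the jaws, within the pads' length; the fingertips stand 14 mm ahead of it and the grasp point (between the pads) lies 5 mm behind it; x points along the fingers, y is the direction in which the jaws open and shut, and the axes are right-handed (so a half turn about x gives the same grasp; the last joint's range is limited). The gripper opens to 85 mm and grips with 20 to 120 N. Pads are 22 mm wide; open, the fingers measure 114 mm over their backs; the gripper's body (76 mm by 85 mm) begins 54 mm behind the grasp point. The pads swing forward as they close: fully open they stand 13 mm farther back than shut.
Start: joints at [-1.416, 0.521, -0.036, 1.599, 0.021, 1.021, -0.113], TCP at [0.139, 0.609, 0.224] pointing down, gripper open.
Joint ranges: [-2.91, 2.91], [-0.3, 2.13], [-1.5, 1.42], [0.17, 2.43], [-1.26, 4.41], [0.16, 1.93], [-2.52, 2.52]. Speed limits (rad/s): [1.89, 1.89, 2.39, 2.39, 3.01, 3.01, 3.01].

## Interface

Orientations are given as [roll, pitch, yaw] about the fixed x, y, z axes, in that order (R = Rz(yaw) Ry(pitch) Rx(roll)).
In Python, from workcell import monitor, optics, bot gives the robot as it stands.
- The arm moves only by the tool arm_command, never from a script. Its arguments are lists of equal length, an entry for each row: "delta_pos": the shift along the tool's x, y, z as a fraction of full scale, a list of three; "rotation": the turn, a rotation vector about the tool's x, y, z as a fraction of full scale, a list of three. In form: {"delta_pos": [[dx, dy, dz], ...], "rotation": [[wx, wy, wz], ...]}. A call has 1 to 10 rows; each row shifts and turns the pose as measured when the row begins, along the tool's axes as they then stand; what a row does not reach is not made up. Full scale, the value 1, is 30 mm for a shift and 6 degrees for a turn. A row lasts 1/10 s, in which the tool goes at most 50 mm and 8.59 degrees, less where a joint would pass 70% of its speed; a pose out of reach is approached as far as the arm can. A call with a number of a shift or a turn outside -1 to 1 is refused whole. A call with a gripper value outside its range is refused whole. "gripper" is the closure, from -1 (fully open) to 1 (shut), so that 0 is half open, set as the call begins (left out, the last holds). The fingers move at their own pace and stop on an object; "grip_force" is the grip in N (left out, the last holds). Time passes only in rows, so rows that do not move let the fingers close. It gives the time, the measured TCP pose, the force and the opening at its end, in the units of the state.
- monitor.observe(): the state, without advancing time (a new reading comes with each control period).
- optics.grab_frame(name): name is "side" or "top"; returns the picture (400x640x3 uint8, red, green, blue); there is no depth.
- optics.camera_params(name): a dict with "fx", "fy", "cx", "cy" (pixels), "origin" and "rotation" of the camera in the world. Camera axes: x right, y down, z forward; pixel columns grow to the right and rows downward; lengths in m; the calibration is good to about 2 mm. A picture is of the moment at which its call begins. camera_params takes no time and is no camera call.
- bot.job_done(): hands the job in, once; it reports no verdict.
The state is a dict: "clock": time; "qpos": joint angles; "qd": joint speeds; "joint_efforts": joint torques, N m; "position": TCP position; "tool_rot": TCP orientation; "force": force on the tool from outside, world axes, zero at the start; "moment": the same for the moment, N m; "grip_width": finger opening in m.
Only numpy, scipy, OpenCV 4.12 (cv2) and the standard library are available. Lean on these libraries where they do the work, as an engineer would, in place of code of your own. Each camera call takes 0.05 s, during which the arm holds its last target. There are 200 camera calls.

## Working session

There is one attempt and no reset: what is moved stays moved. The work goes in short steps, Python scripts to look and compute and a tool call to move; the robot and the scene stay as the last step left them, time stands still between calls to the robot, and variables do not carry over. Pictures are saved under pics/ and viewed, about 12 in all and at most 16, crops included, and the job is handed in when it is done.

Besides the shell and the picture viewer there is one more tool, called after "Request:" in YAML: its name, and indented under it one key for each argument. arm_command: Moves the arm, as the interface text tells. Its arguments: {"type":"object","properties":{"delta_pos":{"type":"array","items":{"type":"array","items":{"type":"number"}}},"rotation":{"type":"array","items":{"type":"array","items":{"type":"number"}}},"gripper":{"type":"number"},"grip_force":{"type":"number"}},"required":["delta_pos","rotation"]}

```bash
mkdir -p pics; python3 - <<'E'
from workcell import monitor, optics, bot
import cv2
for n in("top","side"):
    cv2.imwrite(f"pics/{n}0.png",optics.grab_frame(n)[:,:,::-1]); print(n,optics.camera_params(n))
print(monitor.observe())
E
```

```text
top {'fx': 427.99580986081344, 'fy': 427.99580986081344, 'cx': 315.22176757883176, 'cy': 196.76646986616288, 'origin': array([ 0.51117426, -0.04705624,  0.93717312]), 'rotation': array([-3.08800363,  0.03149293, -1.59951706])}
side {'fx': 400.3796271558406, 'fy': 400.3796271558406, 'cx': 323.6680160300808, 'cy': 199.31325150456658, 'origin': array([-0.04204257,  0.42009316,  0.47478292]), 'rotation': array([-2.05854736,  0.01581215, -2.21242768])}
{'clock': 0.1, 'qpos': array([-1.41618642,  0.52195555, -0.03628315,  1.599946  ,  0.02118519,
        1.02110257, -0.11277543]), 'qd': array([-1.56409776e-03, -1.02148910e-03, -2.22255488e-04, -1.68452054e-04,
       -8.92910253e-05, -1.11761956e-05, -8.28445484e-04]), 'joint_efforts': array([ 2.47679891e-03, -9.28484416e+01,  1.98326178e+00, -3.70535839e+01,
        1.81039015e-02,  5.37343600e-03,  9.33496335e-05]), 'position': array([0.13931158, 0.60895808, 0.22308486]), 'tool_rot': array([-1.4915096 ,  1.56976924, -1.71635214]), 'force': array([ 0.10397972,  0.01088515, -0.29438982]), 'moment': array([ 4.95929670e-05,  9.49769520e-03, -3.75508206e-02]), 'grip_width': 0.08496843499623574}
```

View pics/top0.png

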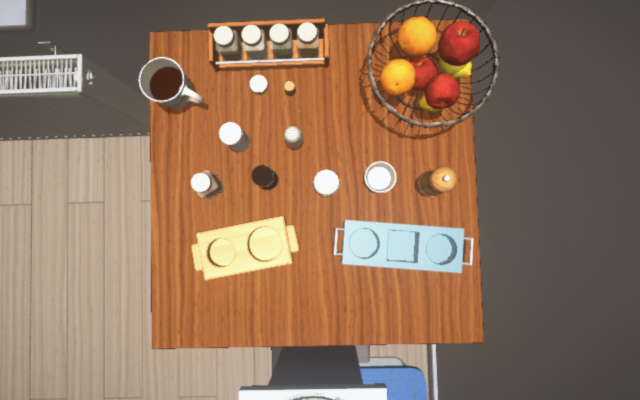

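View pics/side0.png

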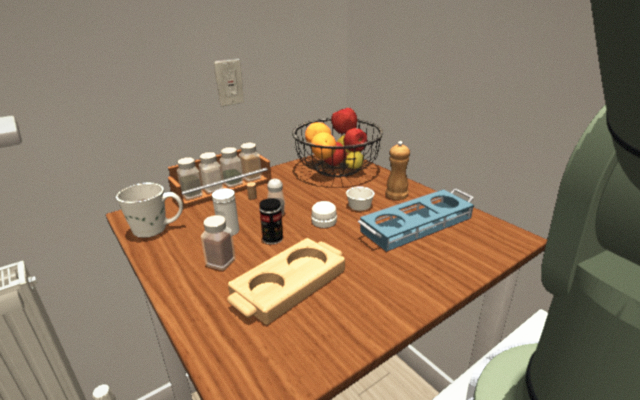

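The top view shows the white tub at (233,136), jar (204,183), shaker (293,136), black tub (263,177), timer (326,182), dish (380,178), mill (441,180), the oak stand around (245,248) and the carrier around (403,246). Next I'll zoom in to measure them.

```bash
cat > h.py <<'E'
from workcell import monitor, optics, bot
import numpy as np, cv2
from scipy.spatial.transform import Rotation as R
def rot(r): return R.from_euler('xyz',r).as_matrix()
def ray(cam,u,v):
    p=optics.camera_params(cam)
    return np.array(p['origin']), rot(p['rotation'])@np.array([(u-p['cx'])/p['fx'],(v-p['cy'])/p['fy'],1])
def plane(cam,u,v,z):
    o,d=ray(cam,u,v); return o+d*(z-o[2])/d[2]
def tri(u1,v1,u2,v2):
    o,d=ray('top',u1,v1);o2,d2=ray('side',u2,v2)
    A=np.stack([d,-d2],1); s=np.linalg.lstsq(A,o2-o,rcond=None)[0]
    a,b=o+d*s[0],o2+d2*s[1]; return (a+b)/2,np.linalg.norm(a-b)
def proj(cam,P):
    p=optics.camera_params(cam); c=rot(p['rotation']).T@(np.array(P)-p['origin'])
    return p['fx']*c[0]/c[2]+p['cx'],p['fy']*c[1]/c[2]+p['cy']
def state():
    s=monitor.observe(); print('t',s['clock'],'pos',s['position'].round(4),'F',s['force'].round(1),'w',round(s['grip_width'],4)); M=rot(s['tool_rot']); print(M.round(3)); return s,M
E
python3 - <<'E'
from h import *
s,M=state()
im=cv2.imread('pics/top0.png')
c=im[115:285,180:480]; cv2.imwrite('pics/crop1.png',cv2.resize(c,None,fx=2.66,fy=2.66,interpolation=cv2.INTER_CUBIC))
hsv=cv2.cvtColor(im,cv2.COLOR_BGR2HSV)
def comps(name,m,z):
    n,l,st,ce=cv2.connectedComponentsWithStats(m.astype(np.uint8))
    for i in range(1,n):
        x,y,w,h,a=st[i]
        if a>40 and 180<x<480 and 70<y<290: print(name,st[i],ce[i].round(1),plane('top',*ce[i],z).round(4))
H,S,V=cv2.split(hsv)
comps('white',(S<70)&(V>150),.09)
comps('black',(V<50),.088)
comps('oak',(H>15)&(H<30)&(S>70)&(V>150),.032)
comps('blue',(H>85)&(H<115)&(S>60)&(V>90),.036)
comps('mill',(H>8)&(H<18)&(S>90)&(V>170),.134)
for p in [(151,348),(481,342),(150,30),(474,22)]: print('table',plane('top',*p,0).round(3))
E
```

```text
t 0.1 pos [0.1393 0.609  0.2231] F [ 0.1  0.  -0.3] w 0.085
[[-0.     0.223  0.975]
 [-0.001  0.975 -0.223]
 [-1.    -0.001  0.   ]]
white [249  75  19  18 257] [258.   83.3] [0.7903 0.0873 0.09  ]
white [219 122  24  23 425] [230.  132.9] [0.6912 0.1461 0.09  ]
white [285 126  16  16 208] [292.3 133.8] [0.685  0.0206 0.09  ]
white [364 161  32  32 819] [379.8 176.7] [ 0.5932 -0.1507  0.09  ]
white [313 170  27  26 540] [326.  182.2] [ 0.5857 -0.044   0.09  ]
white [191 172  19  23 319] [200.3 182.1] [0.5939 0.2078 0.09  ]
white [206 219  83  58 536] [259.9 257.4] [0.4407 0.0911 0.09  ]
white [ 333  220  141   53 5449] [401.5 245.9] [ 0.456 -0.188  0.09 ]
white [232 225  23   7  75] [244.3 228.6] [0.4984 0.1209 0.09  ]
white [251 228  27  12 167] [263.4 233.1] [0.4884 0.083  0.09  ]
white [254 239  27  21 296] [269.2 250. ] [0.4548 0.0723 0.09  ]
white [235 242  11   9  69] [240.1 245.8] [0.4646 0.13   0.09  ]
oak [284  81  10  10  73] [288.7  85.5] [0.8021 0.0303 0.032 ]
oak [420  96  11  13  68] [424.  102.9] [ 0.7534 -0.2571  0.032 ]
oak [433 168  23  21 286] [444.  178.3] [ 0.591
[... 788 characters left out ...]
2] [424.4 155.2] [ 0.6267 -0.23    0.134 ]
mill [418 195  22  31 535] [429.5 210.3] [ 0.5234 -0.2349  0.134 ]
mill [337 231   6  20  77] [339.3 240. ] [ 0.4729 -0.0656  0.134 ]
mill [465 240   5  22  62] [467.  251.4] [ 0.4454 -0.3004  0.134 ]
mill [ 334  255   27   90 1644] [348.1 301.3] [ 0.3594 -0.0782  0.134 ]
mill [ 359  266   29   78 1576] [374.1 304.4] [ 0.3527 -0.126   0.134 ]
mill [ 386  268   40   76 2334] [406.6 304.3] [ 0.3515 -0.1858  0.134 ]
mill [427 271  15  72 777] [434.7 306.1] [ 0.347 -0.237  0.134]
mill [443 272   8  71 387] [446.3 305.7] [ 0.3473 -0.258   0.134 ]
table [0.243 0.348 0.   ]
table [ 0.242 -0.363  0.   ]
table [0.952 0.345 0.   ]
table [ 0.939 -0.382  0.   ]
```

View pics/crop1.png

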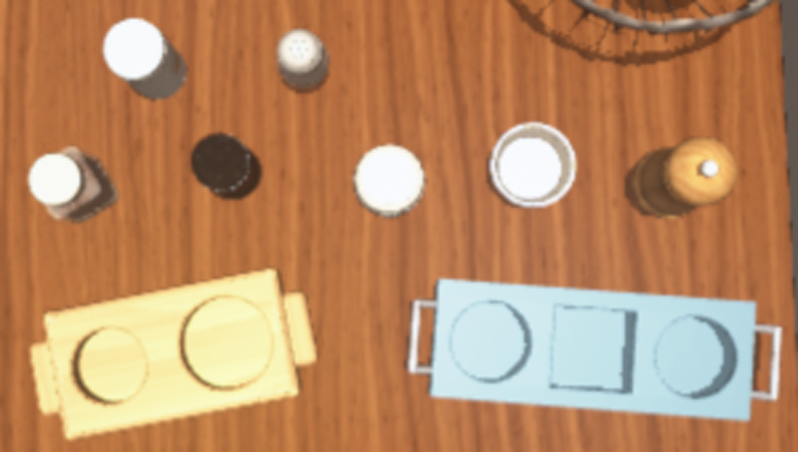

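```bash
python3 - <<'E'
from h import *
f=2.66
def c(x,y): return ((x+.5)/f-.5+180,(y+.5)/f-.5+115)
for n,x,y,z in [('white',135,48,.094),('shaker',302,44,.086),('black',222,164,.088),('jar',57,179,.096),('knob',709,168,.143),('head',701,172,.125),('timer',390,180,.042),('ramekin',533,165,.034)]:
    print(n,np.round(c(x,y),1),plane('top',*c(x,y),z).round(4))
for nm,cs,z,w in [('oak',[(45,315),(276,270),(300,395),(66,438)],.032,[(227,342),(112,366)]),('car',[(440,280),(755,300),(750,420),(432,397)],.036,[(490,341),(592,347),(695,356)])]:
    P=np.array([plane('top',*c(*q),z) for q in cs]); d=(P[1]+P[2]-P[0]-P[3])/2; e=(P[0]+P[1]-P[2]-P[3])/2
    print(nm,P.mean(0).round(4),np.linalg.norm(d).round(4),np.linalg.norm(e).round(4),'dir',np.degrees(np.arctan2(*d[:2])).round(2),'ang',np.degrees(np.arctan2(e[1],e[0])).round(2),[plane('top',*c(*q),z).round(4) for q in w])
a=cv2.imread('pics/top0.png')[160:205,180:240];b=cv2.imread('pics/side0.png')[205:280,190:290]
r=lambda i,k:cv2.resize(i,None,fx=k,fy=k,interpolation=cv2.INTER_CUBIC)
cv2.imwrite('pics/crop2.png',np.hstack([r(a,6),np.vstack([r(b,3.6)])[:270]]) )
E
```

```text
white [230.4 132.7] [0.6907 0.1443 0.094 ]
shaker [293.2 131.2] [0.691  0.0189 0.086 ]
black [263.1 176.3] [0.6016 0.0814 0.088 ]
jar [201.1 182. ] [0.5934 0.2043 0.096 ]
knob [446.2 177.8] [ 0.5821 -0.2661  0.143 ]
head [443.2 179.3] [ 0.581  -0.2653  0.125 ]
timer [326.3 182.4] [ 0.5896 -0.0444  0.042 ]
ramekin [380.1 176.7] [ 0.5986 -0.158   0.034 ]
oak [0.4568 0.1336 0.032 ] 0.1891 0.0999 dir 170.91 ang 9.24 [array([0.4654, 0.089 , 0.032 ]), array([0.4488, 0.1814, 0.032 ])]
car [ 0.4523 -0.1996  0.036 ] 0.2468 0.0926 dir -174.57 ang -5.41 [array([ 0.4608, -0.119 ,  0.036 ]), array([ 0.4539, -0.1985,  0.036 ]), array([ 0.4448, -0.2781,  0.036 ])]
```

View pics/crop2.png

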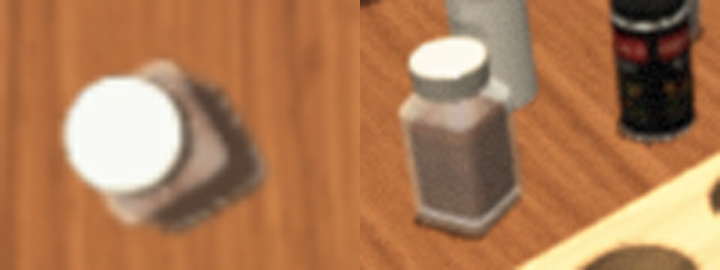

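```bash
python3 - <<'E'
from h import *
g=lambda x,y:(190+(x-360+.5)/3.6-.5,205+(y+.5)/3.6-.5)
t=lambda x,y:(180+(x+.5)/6-.5,160+(y+.5)/6-.5)
P=[plane('side',*g(*q),0.002) for q in [(415,220),(472,236),(521,190)]]
for a,b in zip(P,P[1:]): print(a.round(4),b.round(4),np.linalg.norm(b-a).round(4),np.degrees(np.arctan2(*(b-a)[[1,0]])).round(1))
print('ctr',((P[0]+P[2])/2).round(4))
T=[plane('top',*t(*q),0.0) for q in [(215,90),(268,170),(180,232)]]
for a,b in zip(T,T[1:]): print(a.round(4),b.round(4),np.linalg.norm(b-a).round(4),np.degrees(np.arctan2(*(b-a)[[1,0]])).round(1))
print('capside',[tri(*t(124,134),*g(449,57))], tri(*t(124,134),*g(449,57)))
# cross-check with side
for n,p in dict(white=(.6907,.1443,.094),black=(.6016,.0814,.088),shaker=(.691,.0189,.086),knob=(.5815,-.266,.143),jar=(.5934,.2043,.096),L=(.4641,.0892,.032),S=(.449,.183,.032),c1=(.4598,-.12,.036),c2=(.4523,-.1996,.036),c3=(.4448,-.2792,.036),).items(): print(n,np.round(proj('side',p),1))
b=cv2.imread('pics/side0.png')
for p in [(.6907,.1443,.094),(.6016,.0814,.088),(.691,.0189,.086),(.5815,-.266,.143),(.5934,.2043,.096),(.4641,.0892,.032),(.449,.183,.032),(.4598,-.12,.036),(.4523,-.1996,.036),(.4448,-.2792,.036)]:
    cv2.circle(b,tuple(int(round(v*16)) for v in proj('side',p)),16,(0,0,255),-1,shift=4)
cv2.imwrite('pics/chk.png',cv2.resize(b[130:320,190:490],None,fx=2.6,fy=2.6,interpolation=cv2.INTER_CUBIC))
E
```

```text
[0.5998 0.2367 0.002 ] [0.5679 0.2181 0.002 ] 0.0369 -149.8
[0.5679 0.2181 0.002 ] [0.5894 0.1796 0.002 ] 0.0442 -60.8
ctr [0.5946 0.2081 0.002 ]
[0.6182 0.2008 0.    ] [0.588  0.1816 0.    ] 0.0358 -147.6
[0.588  0.1816 0.    ] [0.5661 0.2147 0.    ] 0.0396 123.5
capside [(array([0.5935346 , 0.20599003, 0.09557919]), np.float64(0.00042223050823990454))] (array([0.5935346 , 0.20599003, 0.09557919]), np.float64(0.00042223050823990454))
white [223.4 193.1]
black [270.8 202.5]
shaker [275.  180.6]
knob [399.6 142.5]
jar [215.1 220. ]
L [307.  258.1]
S [266.7 282.6]
c1 [389.6 221. ]
c2 [417.9 210.8]
c3 [443.9 201.4]
```

View pics/chk.png

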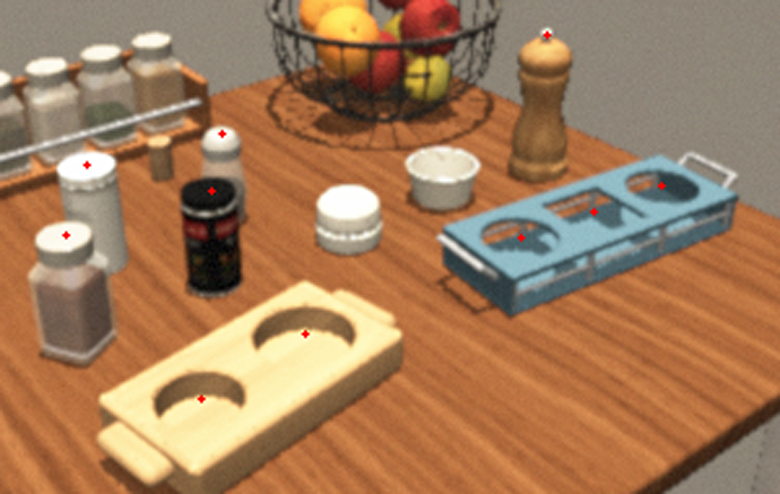

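```bash
cat >> h.py <<'E'
def plan(*wps):
    """wps: (x,y,z,yaw_deg of jaw axis[,max step m])"""
    s,M=state(); p=s['position']; rows=[]
    for w in wps:
        t=np.array(w[:3]); a=np.radians(w[3]); st=w[4] if len(w)>4 else .0295
        y=np.array([np.cos(a),np.sin(a),0]); x=np.array([0,0,-1.]); T=np.stack([x,y,np.cross(x,y)],1)
        rv=R.from_matrix(M.T@T).as_rotvec(); d=t-p
        n=max(1,int(np.ceil(max(np.linalg.norm(d)/st,np.degrees(np.linalg.norm(rv))/5.9))))
        for k in range(n):
            Mk=M@R.from_rotvec(rv*k/n).as_matrix()
            rows.append((Mk.T@d/n/.03,np.degrees(rv)/n/6))
        p,M=t,T
        print(' wp end row',len(rows))
    for i in range(0,len(rows),10):
        f=lambda j:'['+','.join('[%s]'%','.join('%g'%(round(v,2)+0) for v in r[j]) for r in rows[i:i+10])+']'
        print('D',f(0));print('R',f(1))
E
python3 -c "
from h import *
plan((.691,.0189,.2,9.3),(.691,.0189,.15,9.3))"
```

```text
t 0.1 pos [0.1393 0.609  0.2231] F [ 0.1  0.  -0.3] w 0.085
[[-0.     0.223  0.975]
 [-0.001  0.975 -0.223]
 [-1.    -0.001  0.   ]]
 wp end row 28
 wp end row 30
D [[0.03,-0.54,0.8],[0.03,-0.5,0.82],[0.03,-0.47,0.84],[0.03,-0.43,0.86],[0.03,-0.4,0.88],[0.03,-0.36,0.89],[0.03,-0.32,0.91],[0.03,-0.28,0.92],[0.03,-0.24,0.93],[0.03,-0.2,0.94]]
R [[0.4,0,0],[0.4,0,0],[0.4,0,0],[0.4,0,0],[0.4,0,0],[0.4,0,0],[0.4,0,0],[0.4,0,0],[0.4,0,0],[0.4,0,0]]
D [[0.03,-0.16,0.95],[0.03,-0.12,0.95],[0.03,-0.08,0.96],[0.03,-0.04,0.96],[0.03,0,0.96],[0.03,0.04,0.96],[0.03,0.08,0.96],[0.03,0.12,0.95],[0.03,0.16,0.95],[0.03,0.2,0.94]]
R [[0.4,0,0],[0.4,0,0],[0.4,0,0],[0.4,0,0],[0.4,0,0],[0.4,0,0],[0.4,0,0],[0.4,0,0],[0.4,0,0],[0.4,0,0]]
D [[0.03,0.24,0.93],[0.03,0.28,0.92],[0.03,0.32,0.91],[0.03,0.36,0.89],[0.03,0.39,0.88],[0.03,0.43,0.86],[0.03,0.47,0.84],[0.03,0.5,0.82],[0.83,0,0],[0.83,0,0]]
R [[0.4,0,0],[0.4,0,0],[0.4,0,0],[0.4,0,0],[0.4,0,0],[0.4,0,0],[0.4,0,0],[0.4,0,0],[0,0,0],[0,0,0]]
```

Request:
arm_command:
  delta_pos:
    - [0.03,-0.54,0.8]
    - [0.03,-0.5,0.82]
    - [0.03,-0.47,0.84]
    - [0.03,-0.43,0.86]
    - [0.03,-0.4,0.88]
    - [0.03,-0.36,0.89]
    - [0.03,-0.32,0.91]
    - [0.03,-0.28,0.92]
    - [0.03,-0.24,0.93]
    - [0.03,-0.2,0.94]
  rotation:
    - [0.4,0,0]
    - [0.4,0,0]
    - [0.4,0,0]
    - [0.4,0,0]
    - [0.4,0,0]
    - [0.4,0,0]
    - [0.4,0,0]
    - [0.4,0,0]
    - [0.4,0,0]
    - [0.4,0,0]
  gripper: -1
  grip_force: 40

```text
clock: 1.1
position: [0.3389, 0.3907, 0.2109]
tool_rot: [-1.573, 1.565, -2.226]
force: [0.6, -0.4, 0.3]
grip_width: 0.0851
```

Request:
arm_command:
  delta_pos:
    - [0.0,-0.16,0.95]
    - [0.0,-0.12,0.95]
    - [0.0,-0.08,0.96]
    - [0.0,-0.04,0.96]
    - [0.0,0,0.96]
    - [0.0,0.04,0.96]
    - [0.0,0.08,0.96]
    - [0.0,0.12,0.95]
    - [0.0,0.16,0.95]
    - [0.0,0.2,0.94]
  rotation:
    - [0.4,0,0]
    - [0.4,0,0]
    - [0.4,0,0]
    - [0.4,0,0]
    - [0.4,0,0]
    - [0.4,0,0]
    - [0.4,0,0]
    - [0.4,0,0]
    - [0.4,0,0]
    - [0.4,0,0]

```text
clock: 2.1
position: [0.5397, 0.1676, 0.2096]
tool_rot: [-1.25, 1.561, -2.339]
force: [0.5, 1.2, 0.7]
grip_width: 0.0855
```

```bash
python3 -c "
from h import *
print(monitor.observe()['qpos'].round(2))
plan((.691,.0189,.15,9.3),(.691,.0189,.053,9.3))"
```

```text
[-0.62  0.46  0.29  1.78 -0.15  0.93  0.22]
t 2.1 pos [0.5397 0.1676 0.2096] F [0.5 1.2 0.7] w 0.0855
[[-0.007  0.886  0.463]
 [-0.007  0.463 -0.886]
 [-1.    -0.009  0.003]]
 wp end row 8
 wp end row 12
D [[0.25,0.27,0.84],[0.25,0.31,0.83],[0.25,0.34,0.82],[0.25,0.37,0.8],[0.25,0.4,0.79],[0.25,0.43,0.77],[0.25,0.46,0.75],[0.25,0.49,0.73],[0.81,0,0],[0.81,0,0]]
R [[0.38,0.01,0.01],[0.38,0.01,0.01],[0.38,0.01,0.01],[0.38,0.01,0.01],[0.38,0.01,0.01],[0.38,0.01,0.01],[0.38,0.01,0.01],[0.38,0.01,0.01],[0,0,0],[0,0,0]]
D [[0.81,0,0],[0.81,0,0]]
R [[0,0,0],[0,0,0]]
```

Request:
arm_command:
  delta_pos:
    - [0.25,0.27,0.84]
    - [0.25,0.31,0.83]
    - [0.25,0.34,0.82]
    - [0.25,0.37,0.8]
    - [0.25,0.4,0.79]
    - [0.25,0.43,0.77]
    - [0.25,0.46,0.75]
    - [0.25,0.49,0.73]
    - [0,0,0]
  rotation:
    - [0.38,0.01,0.01]
    - [0.38,0.01,0.01]
    - [0.38,0.01,0.01]
    - [0.38,0.01,0.01]
    - [0.38,0.01,0.01]
    - [0.38,0.01,0.01]
    - [0.38,0.01,0.01]
    - [0.38,0.01,0.01]
    - [0,0,0]

```text
clock: 3.0
position: [0.6953, 0.0075, 0.1436]
tool_rot: [-2.1, 1.565, 2.758]
force: [-0.1, -0.2, -0.2]
grip_width: 0.0853
```

```bash
python3 -c "
from h import *
plan((.691,.0189,.12,9.3),(.691,.0189,.053,9.3))"
```

```text
t 3.0 pos [0.6953 0.0075 0.1436] F [-0.1 -0.2 -0.2] w 0.0853
[[-0.005  0.989  0.145]
 [ 0.002  0.145 -0.989]
 [-1.    -0.005 -0.003]]
 wp end row 1
 wp end row 4
D [[0.79,-0.08,-0.4],[0.74,0,0],[0.74,0,0],[0.74,0,0]]
R [[-0.16,-0.03,0.05],[0,0,0],[0,0,0],[0,0,0]]
```

Request:
arm_command:
  delta_pos:
    - [0.4,-0.08,-0.4]
    - [0,0,0]
    - [0.8,0,0]
    - [0.8,0,0]
    - [0.8,0,0]
    - [0,0,0]
  rotation:
    - [-0.16,-0.03,0.05]
    - [0,0,0]
    - [0,0,0]
    - [0,0,0]
    - [0,0,0]
    - [0,0,0]

```text
clock: 3.6
position: [0.6912, 0.019, 0.0586]
tool_rot: [1.373, 1.57, -0.036]
force: [-0.4, 1.0, -0.2]
grip_width: 0.0851
```

```bash
python3 -c "
from h import *
plan((.691,.0189,.053,9.3))
cv2.imwrite('pics/s1.png',cv2.resize(optics.grab_frame('side')[130:320,190:490,::-1],None,fx=2.6,fy=2.6))"
```

```text
t 3.6 pos [0.6912 0.019  0.0586] F [-0.4  1.  -0.2] w 0.0851
[[ 0.     0.987  0.162]
 [-0.     0.162 -0.987]
 [-1.     0.     0.   ]]
 wp end row 1
D [[0.19,-0.01,0]]
R [[0,0,0]]
```

View pics/s1.png

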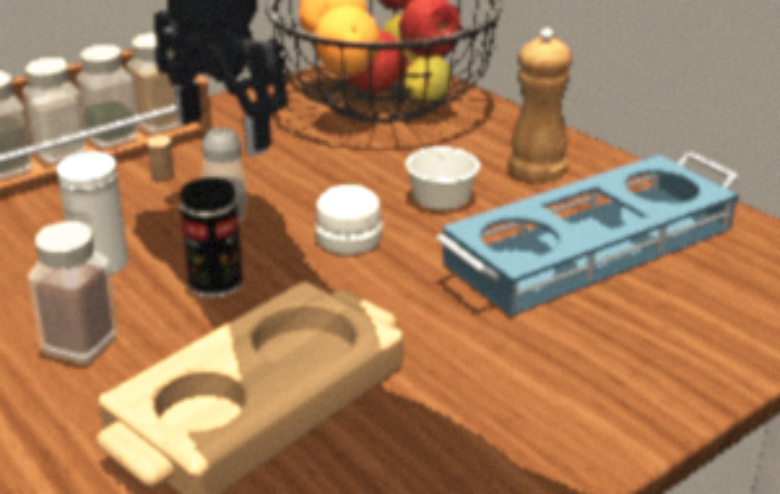

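```bash
python3 -c "
from h import *
for z in (.045,.058,.09):
  for d in (-.05,0,.05):
    u,v=proj('side',(.691+d*.987,.019+d*.162,z)); print(z,d,round((u-190)*2.6),round((v-130)*2.6))"
```

```text
0.045 -0.05 261 191
0.045 0 224 173
0.045 0.05 189 156
0.058 -0.05 261 178
0.058 0 223 160
0.058 0.05 188 144
0.09 -0.05 259 144
0.09 0 220 127
0.09 0.05 185 112
```

Request:
arm_command:
  delta_pos:
    - [0.6,0,0]
    - [0,0,0]
  rotation:
    - [0,0,0]
    - [0,0,0]

```text
clock: 3.85
position: [0.6936, 0.0188, 0.0448]
tool_rot: [1.453, 1.565, 0.045]
force: [-0.4, 0.1, -0.5]
grip_width: 0.0856
```

```bash
python3 -c "
from h import *
state()
im=optics.grab_frame('side')[120:220,220:320,::-1].copy()
cv2.imwrite('pics/s2.png',cv2.resize(im,None,fx=6,fy=6,interpolation=cv2.INTER_CUBIC))
for z in (.025,.04,.06,.08):
  for d in (-.045,.045):
    u,v=proj('side',(.691+d*.987,.019+d*.162,z)); print(z,d,round((u-220)*6),round((v-120)*6))"
```

```text
t 3.85 pos [0.6936 0.0188 0.0448] F [-0.4  0.1 -0.5] w 0.0856
[[ 0.005  0.987  0.162]
 [ 0.     0.162 -0.987]
 [-1.     0.005  0.001]]
0.025 -0.045 418 543
0.025 0.045 269 469
0.04 -0.045 415 508
0.04 0.045 266 435
0.06 -0.045 412 461
0.06 0.045 261 391
0.08 -0.045 409 413
0.08 0.045 257 345
```

View pics/s2.png

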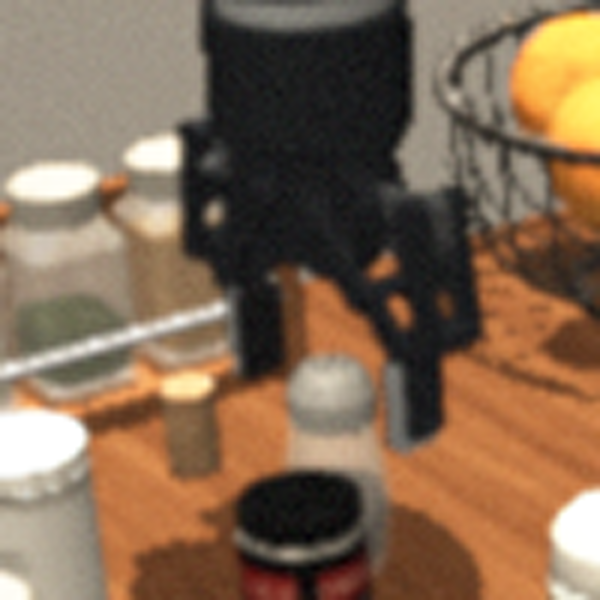

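Request:
arm_command:
  delta_pos:
    - [0.2,-0.08,0]
    - [0,0,0]
  rotation:
    - [0,0,0]
    - [0,0,0]

```text
clock: 4.1
position: [0.6932, 0.0181, 0.0422]
tool_rot: [1.445, 1.561, 0.037]
force: [-0.1, -0.5, -0.9]
grip_width: 0.0856
```

Request:
arm_command:
  delta_pos:
    - [0,0,0]
    - [0,0,0]
    - [0,0,0]
    - [0,0,0]
    - [0,0,0]
    - [0,0,0]
    - [0,0,0]
    - [0,0,0]
  rotation:
    - [0,0,0]
    - [0,0,0]
    - [0,0,0]
    - [0,0,0]
    - [0,0,0]
    - [0,0,0]
    - [0,0,0]
    - [0,0,0]
  gripper: 1

```text
clock: 4.9
position: [0.6938, 0.0181, 0.0439]
tool_rot: [1.461, 1.559, 0.052]
force: [-0.2, -1.4, 1.2]
grip_width: 0.0334
```

```bash
python3 -c "
from h import *
state()
im=optics.grab_frame('side')[120:220,220:320,::-1].copy()
cv2.imwrite('pics/s3.png',cv2.resize(im,None,fx=5,fy=5,interpolation=cv2.INTER_CUBIC))
for z in (.025,.04,.06,.08):
  for d in (-.03,.03):
    u,v=proj('side',(.691+d*.987,.019+d*.162,z)); print(z,d,round((u-220)*5),round((v-120)*5))"
```

```text
t 4.9 pos [0.6938 0.0181 0.0439] F [-0.2 -1.4  1.2] w 0.0334
[[ 0.012  0.987  0.162]
 [ 0.001  0.162 -0.987]
 [-1.     0.012  0.001]]
0.025 -0.03 326 441
0.025 0.03 244 400
0.04 -0.03 324 413
0.04 0.03 241 372
0.06 -0.03 322 374
0.06 0.03 238 335
0.08 -0.03 319 334
0.08 0.03 234 296
```

View pics/s3.png

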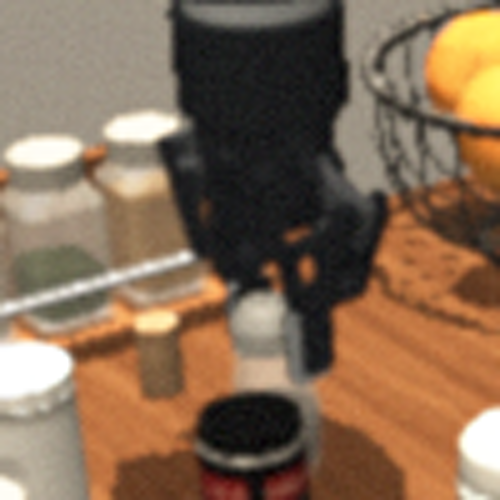

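Request:
arm_command:
  delta_pos:
    - [0,0,0]
    - [0,0,0]
  rotation:
    - [0,0,0]
    - [0,0,0]

```text
clock: 5.15
position: [0.6938, 0.0181, 0.0439]
tool_rot: [1.462, 1.559, 0.054]
force: [-0.2, -0.4, 1.7]
grip_width: 0.0329
```

Request:
arm_command:
  delta_pos:
    - [0,0,0]
    - [0,0,0]
    - [0,0,0]
    - [0,0,0]
    - [0,0,0]
    - [0.3,-0.0,0]
    - [0.3,0,0]
    - [0,0,0]
  rotation:
    - [0,0,0]
    - [0,0,0]
    - [0,0,0]
    - [0,0,0]
    - [0,0,0]
    - [0,0,-0.1]
    - [0,0,0]
    - [0,0,0]
  gripper: -1

```text
clock: 5.95
position: [0.6939, 0.0182, 0.024]
tool_rot: [0.082, 1.57, -1.326]
force: [-0.5, 0.4, -0.2]
grip_width: 0.0855
```

```bash
python3 -c "
from h import *
state();print(monitor.observe()['qpos'].round(3))"
```

```text
t 5.95 pos [0.6939 0.0182 0.024 ] F [-0.5  0.4 -0.2] w 0.0855
[[ 0.     0.987  0.162]
 [-0.001  0.162 -0.987]
 [-1.     0.     0.001]]
[-0.287  0.89   0.292  1.532 -0.326  0.767  0.301]
```

Request:
arm_command:
  delta_pos:
    - [0,0,0]
    - [0,0,0]
    - [0,0,0]
    - [0,0,0]
    - [0,0,0]
    - [0,0,0]
    - [0,0,0]
    - [0,0,0]
  rotation:
    - [0,0,0]
    - [0,0,0]
    - [0,0,0]
    - [0,0,0]
    - [0,0,0]
    - [0,0,0]
    - [0,0,0]
    - [0,0,0]
  gripper: 1

```text
clock: 6.75
position: [0.6938, 0.018, 0.0243]
tool_rot: [0.056, 1.569, -1.352]
force: [0.0, -0.4, -0.3]
grip_width: 0.0387
```

```bash
python3 -c "
from h import *
state()
im=optics.grab_frame('side')[120:220,220:320,::-1].copy()
cv2.imwrite('pics/s4.png',cv2.resize(im,None,fx=5,fy=5,interpolation=cv2.INTER_CUBIC))"
```

```text
t 6.75 pos [0.6938 0.018  0.0243] F [ 0.  -0.4 -0.3] w 0.0387
[[ 0.     0.987  0.161]
 [-0.001  0.161 -0.987]
 [-1.     0.     0.001]]
```

View pics/s4.png

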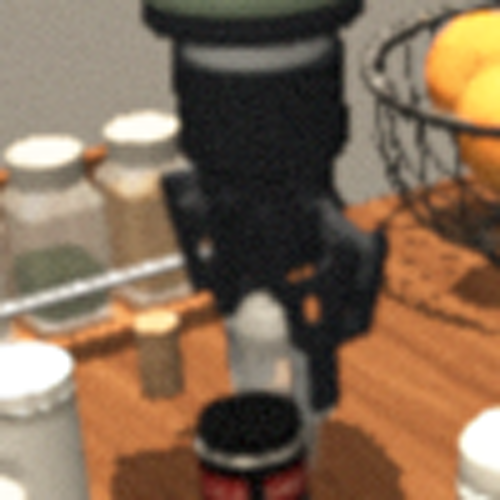

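```bash
python3 -c "
from h import *
plan((.6938,.018,.15,9.3),(.449,.1822,.15,9.3))"
```

```text
t 6.8 pos [0.6938 0.018  0.0242] F [ 0.3 -0.4 -1.3] w 0.0387
[[ 0.     0.987  0.161]
 [-0.001  0.161 -0.987]
 [-1.    -0.     0.001]]
 wp end row 5
 wp end row 15
D [[-0.84,0,0],[-0.84,0,0],[-0.84,0,0],[-0.84,0,0],[-0.84,0,0],[0,-0.72,-0.67],[0,-0.72,-0.67],[0,-0.72,-0.67],[0,-0.72,-0.67],[0,-0.72,-0.67]]
R [[0,0,0],[0,0,0],[0,0,0],[0,0,0],[0,0,0],[0,0,0],[0,0,0],[0,0,0],[0,0,0],[0,0,0]]
D [[0,-0.72,-0.67],[0,-0.72,-0.67],[0,-0.72,-0.67],[0,-0.72,-0.67],[0,-0.72,-0.67]]
R [[0,0,0],[0,0,0],[0,0,0],[0,0,0],[0,0,0]]
```

Request:
arm_command:
  delta_pos:
    - [-0.3,0,0]
    - [-0.5,0,0]
    - [-0.9,0,0]
    - [-0.9,0,0]
    - [-0.9,0,0]
    - [-0.5,0,0]
  rotation:
    - [0,0,0]
    - [0,0,0]
    - [0,0,0]
    - [0,0,0]
    - [0,0,0]
    - [0,0,0]

```text
clock: 7.4
position: [0.6931, 0.0178, 0.1518]
tool_rot: [-0.721, 1.569, -2.131]
force: [-0.0, 0.9, -1.0]
grip_width: 0.0385
```

Held. Now over to the small well.

Request:
arm_command:
  delta_pos:
    - [0,-0.4,-0.35]
    - [0,-0.72,-0.67]
    - [0,-0.72,-0.67]
    - [0,-0.72,-0.67]
    - [0,-0.72,-0.67]
    - [0,-0.72,-0.67]
    - [0,-0.72,-0.67]
    - [0,-0.72,-0.67]
    - [0,-0.72,-0.67]
    - [0,-0.4,-0.35]
  rotation:
    - [0,0,0]
    - [0,0,0]
    - [0,0,0]
    - [0,0,0]
    - [0,0,0]
    - [0,0,0]
    - [0,0,0]
    - [0,0,0]
    - [0,0,0]
    - [0,0,0]

```text
clock: 8.4
position: [0.4635, 0.1687, 0.1586]
tool_rot: [1.505, 1.563, 0.092]
force: [0.5, 0.1, -0.3]
grip_width: 0.0384
```

Request:
arm_command:
  delta_pos:
    - [0,0,0]
  rotation:
    - [0,0,0]

```text
clock: 8.5
position: [0.462, 0.1701, 0.1591]
tool_rot: [1.625, 1.563, 0.215]
force: [0.6, -0.7, -0.5]
grip_width: 0.0387
```

```bash
python3 -c "
from h import *
plan((.449,.1822,.14,9.3),(.449,.1822,.06,9.3))
im=optics.grab_frame('side')[150:320,200:400,::-1].copy()
cv2.imwrite('pics/s5.png',cv2.resize(im,None,fx=3.5,fy=3.5,interpolation=cv2.INTER_CUBIC))
for p in [(.449,.1822,.14-.0243),(.449,.1822,.14-.0243+.09)]: print((np.array(proj('side',p))-[200,150])*3.5)
"
```

```text
t 8.5 pos [0.462  0.1701 0.1591] F [ 0.6 -0.7 -0.5] w 0.0387
[[ 0.007  0.987  0.16 ]
 [ 0.002  0.16  -0.987]
 [-1.     0.008 -0.   ]]
 wp end row 1
 wp end row 4
D [[0.63,-0.37,-0.47],[0.89,0,0],[0.89,0,0],[0.89,0,0]]
R [[-0.02,0,-0.07],[0,0,0],[0,0,0],[0,0,0]]
[219.86386449 319.93158199]
[201.57522393 144.66399728]
```

View pics/s5.png

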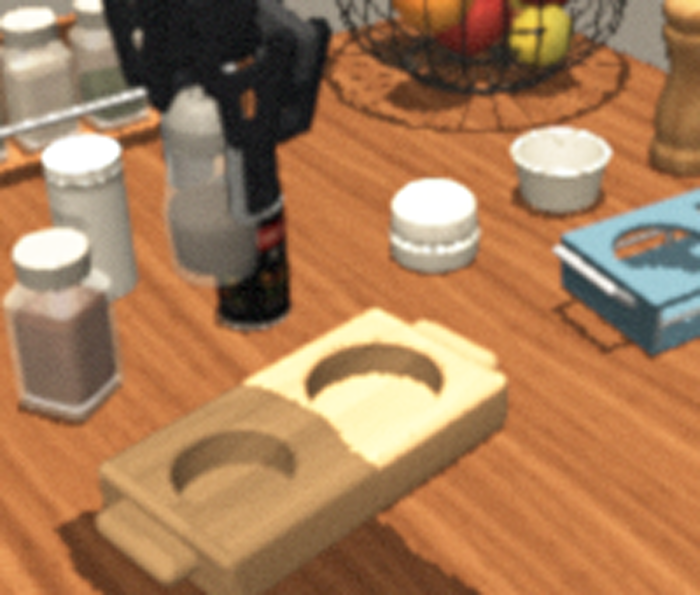

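Request:
arm_command:
  delta_pos:
    - [0.3,-0.38,-0.48]
    - [0,0,0]
  rotation:
    - [-0.02,0,-0.1]
    - [0,0,0]

```text
clock: 8.75
position: [0.4499, 0.1821, 0.1503]
tool_rot: [-1.968, 1.569, 2.905]
force: [0.8, -0.0, -0.7]
grip_width: 0.0386
```

```bash
python3 -c "
from h import *
plan((.449,.1822,.08,9.3),(.449,.1822,.06,9.3))
im=optics.grab_frame('side')[150:320,200:400,::-1].copy()
p=monitor.observe()['position']
for dz in (-.0243,-.0243+.09): print((np.array(proj('side',p+[0,0,dz]))).round(1))
g=cv2.cvtColor(im,cv2.COLOR_BGR2HSV); cv2.imwrite('pics/s6.png',cv2.resize(im,None,fx=3.5,fy=3.5,interpolation=cv2.INTER_CUBIC))
"
```

```text
t 8.75 pos [0.4499 0.1821 0.1503] F [ 0.8 -0.  -0.7] w 0.0386
[[-0.002  0.987  0.16 ]
 [ 0.     0.16  -0.987]
 [-1.    -0.002 -0.001]]
 wp end row 3
 wp end row 4
D [[0.78,-0.01,0],[0.78,-0.01,0],[0.78,-0.01,0],[0.67,0,0]]
R [[0,0,0],[0,0,0],[0,0,0],[0,0,0]]
[262.1 234.9]
[256.8 184.2]
```

Request:
arm_command:
  delta_pos:
    - [0.7,-0.01,0]
    - [0.8,-0.01,0]
    - [0.8,0,0]
    - [0.5,0,0]
    - [0,0,0]
  rotation:
    - [0,0,0]
    - [0,0,0]
    - [0,0,0]
    - [0,0,0]
    - [0,0,0]

```text
clock: 9.3
position: [0.454, 0.1797, 0.0646]
tool_rot: [1.687, 1.567, 0.272]
force: [0.5, 0.4, -0.5]
grip_width: 0.0383
```

```bash
python3 -c "
from h import *
plan((.449,.1822,.034,9.3,.01))"
```

```text
t 9.3 pos [0.454  0.1797 0.0646] F [ 0.5  0.4 -0.5] w 0.0383
[[ 0.003  0.988  0.155]
 [ 0.001  0.155 -0.988]
 [-1.     0.003 -0.   ]]
 wp end row 4
D [[0.25,-0.04,-0.03],[0.25,-0.04,-0.03],[0.25,-0.04,-0.03],[0.25,-0.04,-0.03]]
R [[-0.02,0,-0.01],[-0.02,0,-0.01],[-0.02,0,-0.01],[-0.02,0,-0.01]]
```

Request:
arm_command:
  delta_pos:
    - [0,-0.15,-0.11]
    - [0.1,0,0]
    - [0.25,0,0]
    - [0.25,0,0]
    - [0.2,0,0]
    - [0,0,0]
  rotation:
    - [-0.06,0,-0.03]
    - [0,0,0]
    - [0,0,0]
    - [0,0,0]
    - [0,0,0]
    - [0,0,0]

```text
clock: 9.9
position: [0.4505, 0.1826, 0.0409]
tool_rot: [1.956, 1.567, 0.548]
force: [-0.2, 0.3, -0.2]
grip_width: 0.0384
```

```bash
python3 -c "
from h import *
plan((.449,.1822,.033,9.3,.01))"
```

```text
t 9.9 pos [0.4505 0.1826 0.0409] F [-0.2  0.3 -0.2] w 0.0384
[[ 0.003  0.987  0.161]
 [ 0.002  0.161 -0.987]
 [-1.     0.003 -0.001]]
 wp end row 1
D [[0.26,-0.05,0.01]]
R [[0,-0.01,-0.03]]
```

Request:
arm_command:
  delta_pos:
    - [0.13,-0.05,0]
    - [0.08,0,0]
    - [0.05,0,0]
    - [0,0,0]
  rotation:
    - [0,0,-0.03]
    - [0,0,0]
    - [0,0,0]
    - [0,0,0]

```text
clock: 10.3
position: [0.449, 0.1823, 0.0325]
tool_rot: [-2.949, 1.57, 1.925]
force: [0.3, 0.3, -1.3]
grip_width: 0.0386
```

Request:
arm_command:
  delta_pos:
    - [0.05,0,0]
    - [0,0,0]
  rotation:
    - [0,0,0]
    - [0,0,0]

```text
clock: 10.5
position: [0.4491, 0.1824, 0.0317]
tool_rot: [3.053, 1.569, 1.643]
force: [-1.3, -0.6, 2.6]
grip_width: 0.0381
```

Request:
arm_command:
  delta_pos:
    - [0,0,0]
    - [0,0,0]
    - [0,0,0]
    - [0,0,0]
    - [0,0,0]
    - [-0.5,0,0]
    - [-0.9,0,0]
    - [-0.9,0,0]
    - [-0.9,0,0]
    - [-0.9,0,0]
  rotation:
    - [0,0,0]
    - [0,0,0]
    - [0,0,0]
    - [0,0,0]
    - [0,0,0]
    - [0,0,0]
    - [0,0,0]
    - [0,0,0]
    - [0,0,0]
    - [0,0,0]
  gripper: -1

```text
clock: 11.5
position: [0.4475, 0.1811, 0.1559]
tool_rot: [-1.459, 1.565, -2.868]
force: [0.1, 0.0, 0.2]
grip_width: 0.0857
```

```bash
python3 -c "
from h import *
plan((.581,-.2657,.19,9.3))
im=optics.grab_frame('side')[130:320,190:490,::-1].copy()
cv2.imwrite('pics/s7.png',cv2.resize(im,None,fx=2.6,fy=2.6,interpolation=cv2.INTER_CUBIC))
"
```

```text
t 11.5 pos [0.4475 0.1811 0.1559] F [0.1 0.  0.2] w 0.0857
[[-0.005  0.987  0.16 ]
 [-0.001  0.16  -0.987]
 [-1.    -0.005  0.001]]
 wp end row 16
D [[-0.07,0.12,0.96],[-0.07,0.12,0.96],[-0.07,0.12,0.96],[-0.07,0.12,0.96],[-0.07,0.12,0.96],[-0.07,0.12,0.96],[-0.07,0.12,0.96],[-0.07,0.12,0.96],[-0.07,0.12,0.96],[-0.07,0.12,0.96]]
R [[0,0,0],[0,0,0],[0,0,0],[0,0,0],[0,0,0],[0,0,0],[0,0,0],[0,0,0],[0,0,0],[0,0,0]]
D [[-0.07,0.12,0.96],[-0.07,0.12,0.96],[-0.07,0.12,0.96],[-0.07,0.12,0.96],[-0.07,0.12,0.96],[-0.07,0.12,0.96]]
R [[0,0,0],[0,0,0],[0,0,0],[0,0,0],[0,0,0],[0,0,0]]
```

View pics/s7.png

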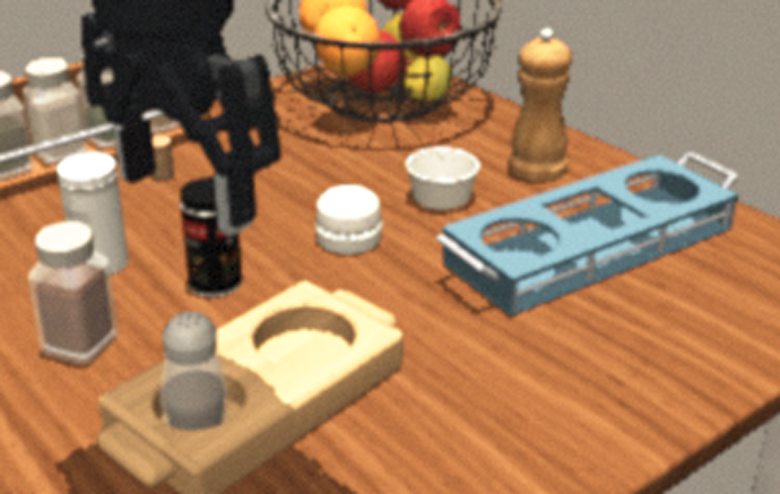

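Request:
arm_command:
  delta_pos:
    - [-0.15,0.12,0.6]
    - [-0.15,0.12,0.96]
    - [-0.1,0.12,0.96]
    - [-0.1,0.12,0.96]
    - [-0.07,0.12,0.96]
    - [-0.07,0.12,0.96]
    - [-0.07,0.12,0.96]
    - [-0.07,0.12,0.96]
    - [-0.07,0.12,0.96]
    - [-0.07,0.12,0.96]
  rotation:
    - [0,0,0]
    - [0,0,0]
    - [0,0,0]
    - [0,0,0]
    - [0,0,0]
    - [0,0,0]
    - [0,0,0]
    - [0,0,0]
    - [0,0,0]
    - [0,0,0]

```text
clock: 12.55
position: [0.5323, -0.0914, 0.1879]
tool_rot: [2.692, 1.566, 1.291]
force: [-0.4, 1.7, -0.1]
grip_width: 0.085
```

```bash
python3 -c "
from h import *
plan((.581,-.2657,.2,9.3))
"
```

```text
t 12.55 pos [ 0.5323 -0.0914  0.1879] F [-0.4  1.7 -0.1] w 0.085
[[ 0.001  0.986  0.168]
 [ 0.005  0.168 -0.986]
 [-1.     0.002 -0.004]]
 wp end row 7
D [[-0.06,0.09,0.86],[-0.06,0.09,0.86],[-0.06,0.09,0.86],[-0.06,0.09,0.86],[-0.06,0.09,0.86],[-0.06,0.09,0.86],[-0.06,0.09,0.86]]
R [[0.01,-0.01,0],[0.01,-0.01,0],[0.01,-0.01,0],[0.01,-0.01,0],[0.01,-0.01,0],[0.01,-0.01,0],[0.01,-0.01,0]]
```

Request:
arm_command:
  delta_pos:
    - [-0.06,0.09,0.86]
    - [-0.06,0.09,0.86]
    - [-0.06,0.09,0.86]
    - [-0.06,0.09,0.86]
    - [-0.06,0.09,0.86]
    - [-0.06,0.09,0.86]
    - [-0.06,0.09,0.5]
    - [0,0,0]
    - [0,0,0]
  rotation:
    - [0.01,-0.01,0]
    - [0.01,-0.01,0]
    - [0.01,-0.01,0]
    - [0.01,-0.01,0]
    - [0.01,-0.01,0]
    - [0.01,-0.01,0]
    - [0,0,0]
    - [0,0,0]
    - [0,0,0]

```text
clock: 13.45
position: [0.5791, -0.267, 0.198]
tool_rot: [0.028, 1.569, -1.385]
force: [0.1, 0.1, -0.4]
grip_width: 0.0855
```

```bash
python3 -c "
from h import *
plan((.581,-.2657,.17,9.3),(.581,-.2657,.088,9.3,.02))
"
```

```text
t 13.45 pos [ 0.5791 -0.267   0.198 ] F [ 0.1  0.1 -0.4] w 0.0855
[[ 0.     0.988  0.157]
 [-0.002  0.157 -0.988]
 [-1.     0.     0.002]]
 wp end row 1
 wp end row 6
D [[0.93,0.07,-0.04],[0.55,0,0],[0.55,0,0],[0.55,0,0],[0.55,0,0],[0.55,0,0]]
R [[-0.04,0.02,0],[0,0,0],[0,0,0],[0,0,0],[0,0,0],[0,0,0]]
```

Request:
arm_command:
  delta_pos:
    - [0.6,0.07,-0.04]
    - [0.6,0,0]
    - [0.6,0,0]
    - [0.55,0,0]
    - [0.55,0,0]
    - [0.5,0,0]
    - [0.2,0,0]
    - [0,0,0]
  rotation:
    - [-0.04,0.02,0]
    - [0,0,0]
    - [0,0,0]
    - [0,0,0]
    - [0,0,0]
    - [0,0,0]
    - [0,0,0]
    - [0,0,0]

```text
clock: 14.25
position: [0.5812, -0.2576, 0.0854]
tool_rot: [2.856, 1.568, 1.454]
force: [-0.2, 0.7, 0.2]
grip_width: 0.0857
```

```bash
python3 -c "
from h import *
plan((.581,-.2657,.088,9.3,.02))
im=optics.grab_frame('side')[90:230,320:520,::-1].copy()
cv2.imwrite('pics/s8.png',cv2.resize(im,None,fx=3.5,fy=3.5,interpolation=cv2.INTER_CUBIC))
"
```

```text
t 14.25 pos [ 0.5812 -0.2576  0.0854] F [-0.2  0.7  0.2] w 0.0857
[[ 0.     0.986  0.168]
 [ 0.003  0.168 -0.986]
 [-1.     0.001 -0.003]]
 wp end row 1
D [[-0.09,-0.05,0.26]]
R [[0.06,-0.03,-0.01]]
```

View pics/s8.png

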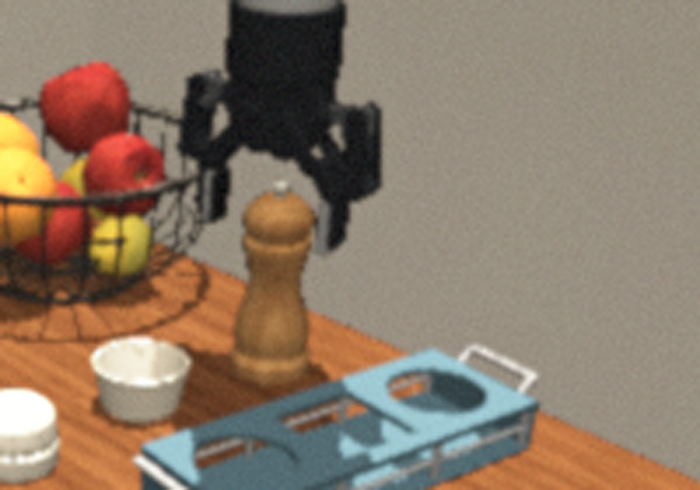

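Request:
arm_command:
  delta_pos:
    - [0,-0.05,0.26]
    - [0,0,0]
  rotation:
    - [0.06,-0.03,-0.01]
    - [0,0,0]

```text
clock: 14.5
position: [0.5818, -0.2666, 0.0872]
tool_rot: [0.747, 1.568, -0.662]
force: [-0.1, -0.5, -0.9]
grip_width: 0.0855
```

Request:
arm_command:
  delta_pos:
    - [0,0,0]
    - [0,0,0]
    - [0,0,0]
    - [0,0,0]
    - [0,0,0]
    - [0,0,0]
    - [0,0,0]
    - [0,0,0]
  rotation:
    - [0,0,0]
    - [0,0,0]
    - [0,0,0]
    - [0,0,0]
    - [0,0,0]
    - [0,0,0]
    - [0,0,0]
    - [0,0,0]
  gripper: 1
  grip_force: 60

```text
clock: 15.3
position: [0.5826, -0.2671, 0.0889]
tool_rot: [0.957, 1.566, -0.452]
force: [0.2, 0.1, 1.1]
grip_width: 0.0457
```

```bash
python3 -c "
from h import *
state()"
```

```text
t 15.3 pos [ 0.5826 -0.2671  0.0889] F [0.2 0.1 1.1] w 0.0457
[[ 0.004  0.987  0.161]
 [-0.002  0.161 -0.987]
 [-1.     0.004  0.003]]
```

Request:
arm_command:
  delta_pos:
    - [-0.3,0,0]
    - [-0.6,0,0]
    - [-0.9,0,0]
    - [-0.9,0,0]
    - [-0.9,0,0]
    - [-0.7,0,0]
    - [-0.3,0,0]
    - [0,0,0]
  rotation:
    - [0,-0.03,-0.03]
    - [0,0,0]
    - [0,0,0]
    - [0,0,0]
    - [0,0,0]
    - [0,0,0]
    - [0,0,0]
    - [0,0,0]

```text
clock: 16.1
position: [0.5815, -0.2659, 0.2347]
tool_rot: [-0.241, 1.564, -1.65]
force: [-0.6, 0.5, -2.6]
grip_width: 0.0462
```

```bash
python3 -c "
from h import *
plan((.4641,.0885,.22,9.3))
# held-mill check: bottom position predicted vs knob
p=monitor.observe()['position']; print(proj('side',p+[0,0,.143-.0889]), proj('side',p+[0,0,-.0889]))"
```

```text
t 16.1 pos [ 0.5815 -0.2659  0.2347] F [-0.6  0.5 -2.6] w 0.0462
[[-0.001  0.987  0.161]
 [-0.007  0.161 -0.987]
 [-1.    -0.002  0.006]]
 wp end row 13
D [[0.03,-0.15,-0.95],[0.03,-0.15,-0.95],[0.03,-0.15,-0.95],[0.03,-0.15,-0.95],[0.03,-0.15,-0.95],[0.03,-0.15,-0.95],[0.03,-0.15,-0.95],[0.04,-0.15,-0.95],[0.04,-0.15,-0.95],[0.04,-0.15,-0.95]]
R [[0,0,0],[0,0,0],[0,0,0],[0,0,0],[0,0,0],[0,0,0],[0,0,0],[0,0,0],[0,0,0],[0,0,0]]
D [[0.04,-0.15,-0.95],[0.04,-0.15,-0.95],[0.04,-0.15,-0.95]]
R [[0,0,0],[0,0,0],[0,0,0]]
(np.float64(404.31408085950477), np.float64(80.19045293257932)) (np.float64(399.61244142665464), np.float64(141.38689736436382))
```

Request:
arm_command:
  delta_pos:
    - [0,-0.1,-0.5]
    - [0,-0.15,-0.8]
    - [0,-0.15,-0.95]
    - [0,-0.15,-0.95]
    - [0,-0.15,-0.95]
    - [0,-0.15,-0.95]
    - [0,-0.15,-0.95]
    - [0,-0.15,-0.95]
    - [0,-0.15,-0.95]
    - [0,-0.15,-0.95]
  rotation:
    - [0,0,0]
    - [0,0,0]
    - [0,0,0]
    - [0,0,0]
    - [0,0,0]
    - [0,0,0]
    - [0,0,0]
    - [0,0,0]
    - [0,0,0]
    - [0,0,0]

```text
clock: 17.1
position: [0.4843, 0.0026, 0.2227]
tool_rot: [-1.329, 1.553, -2.74]
force: [0.6, 0.2, -1.7]
grip_width: 0.0459
```

```bash
python3 -c "
from h import *
plan((.4641,.0885,.20,9.3))"
```

```text
t 17.1 pos [0.4843 0.0026 0.2227] F [ 0.6  0.2 -1.7] w 0.0459
[[-0.016  0.987  0.159]
 [-0.007  0.159 -0.987]
 [-1.    -0.017  0.004]]
 wp end row 4
D [[0.19,-0.05,-0.73],[0.19,-0.05,-0.73],[0.19,-0.05,-0.73],[0.19,-0.05,-0.73]]
R [[-0.01,0.01,0.04],[-0.01,0.01,0.04],[-0.01,0.01,0.04],[-0.01,0.01,0.04]]
```

Request:
arm_command:
  delta_pos:
    - [0.2,-0.05,-0.73]
    - [0.2,-0.05,-0.73]
    - [0.2,-0.05,-0.7]
    - [0.2,-0.05,-0.4]
    - [0,0,0]
    - [0,0,0]
  rotation:
    - [0,0.01,0.04]
    - [0,0.01,0.04]
    - [0,0.01,0.04]
    - [0,0.01,0.04]
    - [0,0,0]
    - [0,0,0]

```text
clock: 17.7
position: [0.4583, 0.0851, 0.1933]
tool_rot: [-1.609, 1.563, -3.012]
force: [-0.8, 0.5, -1.9]
grip_width: 0.0459
```

```bash
python3 -c "
from h import *
plan((.4641,.0885,.14,9.3,.02))"
```

```text
t 17.7 pos [0.4583 0.0851 0.1933] F [-0.8  0.5 -1.9] w 0.0459
[[-0.007  0.986  0.167]
 [-0.001  0.167 -0.986]
 [-1.    -0.007 -0.   ]]
 wp end row 3
D [[0.59,0.07,-0.03],[0.59,0.07,-0.03],[0.59,0.07,-0.03]]
R [[0.02,0,0.02],[0.02,0,0.02],[0.02,0,0.02]]
```

Request:
arm_command:
  delta_pos:
    - [0.5,0.15,-0.06]
    - [0.55,0.05,-0.03]
    - [0.5,0.0,-0.02]
    - [0.2,0,0]
    - [0,0,0]
  rotation:
    - [0.04,0,0.04]
    - [0.02,0,0.02]
    - [0,0,0]
    - [0,0,0]
    - [0,0,0]

```text
clock: 18.2
position: [0.465, 0.0852, 0.1397]
tool_rot: [0.466, 1.57, -0.948]
force: [1.6, 0.6, 0.4]
grip_width: 0.046
```

```bash
python3 -c "
from h import *
plan((.4641,.0885,.102,9.3,.01))"
```

```text
t 18.2 pos [0.465  0.0852 0.1397] F [1.6 0.6 0.4] w 0.046
[[ 0.001  0.988  0.155]
 [-0.001  0.155 -0.988]
 [-1.     0.001  0.001]]
 wp end row 4
D [[0.31,0,-0.03],[0.31,0,-0.03],[0.31,0,-0.03],[0.31,0,-0.03]]
R [[-0.02,0,0],[-0.02,0,0],[-0.02,0,0],[-0.02,0,0]]
```

Request:
arm_command:
  delta_pos:
    - [0.1,0,-0.12]
    - [0.3,-0.02,0]
    - [0.3,-0.02,0]
    - [0.3,0,0]
    - [0.15,0,0]
    - [0.08,0,0]
    - [0,0,0]
  rotation:
    - [-0.06,0,0]
    - [0,0,0]
    - [0,0,0]
    - [0,0,0]
    - [0,0,0]
    - [0,0,0]
    - [0,0,0]

```text
clock: 18.9
position: [0.4639, 0.0883, 0.1009]
tool_rot: [1.177, 1.569, -0.232]
force: [-0.4, -0.3, -1.0]
grip_width: 0.0459
```

```bash
python3 -c "
from h import *
plan((.4641,.0885,.0965,9.3,.01))"
```

```text
t 18.9 pos [0.4639 0.0883 0.1009] F [-0.4 -0.3 -1. ] w 0.0459
[[ 0.002  0.987  0.161]
 [-0.001  0.161 -0.987]
 [-1.     0.002  0.001]]
 wp end row 1
D [[0.15,0.01,-0.01]]
R [[0,0.01,-0.02]]
```

Request:
arm_command:
  delta_pos:
    - [0.07,0,0]
    - [0.05,0,0]
    - [0.05,0,0]
    - [0,0,0]
  rotation:
    - [0,0,-0.02]
    - [0,0,0]
    - [0,0,0]
    - [0,0,0]

```text
clock: 19.3
position: [0.4647, 0.0885, 0.0969]
tool_rot: [1.609, 1.569, 0.2]
force: [-0.2, -1.0, -1.5]
grip_width: 0.0459
```

Request:
arm_command:
  delta_pos:
    - [0.04,0,0]
    - [0.04,0,0]
  rotation:
    - [0,0,0]
    - [0,0,0]

```text
clock: 19.5
position: [0.4654, 0.0889, 0.0965]
tool_rot: [2.015, 1.567, 0.606]
force: [-12.4, -1.7, 48.0]
grip_width: 0.046
```

Request:
arm_command:
  delta_pos:
    - [0,0,0]
    - [0,0,0]
    - [0,0,0]
    - [0,0,0]
    - [0,0,0]
    - [-0.5,0,0]
    - [-0.9,0,0]
    - [-0.9,0,0]
    - [-0.9,0,0]
    - [-0.5,0,0]
  rotation:
    - [0,0,0]
    - [0,0,0]
    - [0,0,0]
    - [0,0,0]
    - [0,0,0]
    - [0,0,0]
    - [0,0,0]
    - [0,0,0]
    - [0,0,0]
    - [0,0,0]
  gripper: -1

```text
clock: 20.5
position: [0.464, 0.088, 0.2096]
tool_rot: [-2.297, 1.57, 2.577]
force: [0.2, 1.2, 0.2]
grip_width: 0.0853
```

```bash
python3 -c "
from h import *
im=optics.grab_frame('side')
cv2.imwrite('pics/s9.png',cv2.resize(im[130:320,190:490,::-1],None,fx=2.6,fy=2.6,interpolation=cv2.INTER_CUBIC))
plan((.6907,.1443,.2,-5.4))
"
```

```text
t 20.55 pos [0.4647 0.0881 0.2111] F [ 2.4 -0.6  2.9] w 0.0852
[[ 0.001  0.987  0.16 ]
 [ 0.001  0.16  -0.987]
 [-1.     0.002 -0.001]]
 wp end row 8
D [[0.05,0.97,-0.08],[0.05,0.96,-0.11],[0.05,0.96,-0.14],[0.05,0.95,-0.17],[0.05,0.95,-0.2],[0.05,0.94,-0.23],[0.05,0.93,-0.26],[0.05,0.93,-0.29]]
R [[0.3,0,0],[0.3,0,0],[0.3,0,0],[0.3,0,0],[0.3,0,0],[0.3,0,0],[0.3,0,0],[0.3,0,0]]
```

View pics/s9.png

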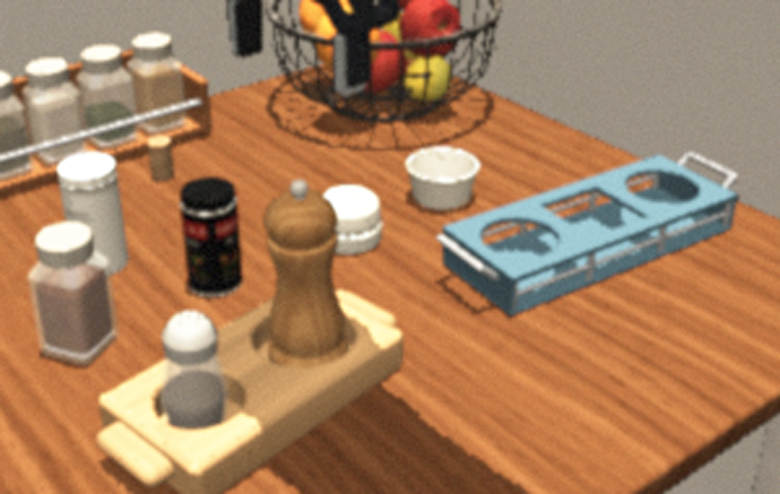

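Request:
arm_command:
  delta_pos:
    - [0,0.6,-0.08]
    - [0.0,0.96,-0.11]
    - [0.05,0.96,-0.14]
    - [0.05,0.95,-0.17]
    - [0.05,0.95,-0.2]
    - [0.05,0.94,-0.23]
    - [0.05,0.93,-0.26]
    - [0.05,0.8,-0.29]
    - [0,0,0]
    - [0,0,0]
  rotation:
    - [0.3,0,0]
    - [0.3,0,0]
    - [0.3,0,0]
    - [0.3,0,0]
    - [0.3,0,0]
    - [0.3,0,0]
    - [0.3,0,0]
    - [0.3,0,0]
    - [0,0,0]
    - [0,0,0]

```text
clock: 21.55
position: [0.6823, 0.1446, 0.1978]
tool_rot: [-2.333, 1.568, 2.28]
force: [-0.8, 0.4, -0.1]
grip_width: 0.0857
```

```bash
python3 -c "
from h import *
plan((.6907,.1443,.12,-5.4),(.6907,.1443,.04,-5.4))
"
```

```text
t 21.55 pos [0.6823 0.1446 0.1978] F [-0.8  0.4 -0.1] w 0.0857
[[-0.002  0.995 -0.099]
 [ 0.002 -0.099 -0.995]
 [-1.    -0.002 -0.002]]
 wp end row 3
 wp end row 6
D [[0.86,0.09,0],[0.86,0.09,0],[0.86,0.09,-0.01],[0.89,0,0],[0.89,0,0],[0.89,0,0]]
R [[-0.01,-0.01,0.01],[-0.01,-0.01,0.01],[-0.01,-0.01,0.01],[0,0,0],[0,0,0],[0,0,0]]
```

Request:
arm_command:
  delta_pos:
    - [0.8,0.2,0]
    - [0.8,0.07,0]
    - [0.8,0,0]
    - [0.85,0,0]
    - [0.85,0,0]
    - [0.5,0,0]
    - [0.2,0,0]
    - [0,0,0]
  rotation:
    - [-0.02,-0.01,0.01]
    - [-0.01,-0.01,0.01]
    - [0,0,0]
    - [0,0,0]
    - [0,0,0]
    - [0,0,0]
    - [0,0,0]
    - [0,0,0]

```text
clock: 22.35
position: [0.6872, 0.1428, 0.0501]
tool_rot: [2.352, 1.57, 0.688]
force: [-0.8, 0.2, -0.1]
grip_width: 0.0859
```

```bash
python3 -c "
from h import *
plan((.6907,.1443,.04,-5.4))
"
```

```text
t 22.35 pos [0.6872 0.1428 0.0501] F [-0.8  0.2 -0.1] w 0.0859
[[ 0.001  0.996 -0.094]
 [ 0.    -0.094 -0.996]
 [-1.     0.001 -0.001]]
 wp end row 1
D [[0.34,0.11,-0.06]]
R [[0,0,0]]
```

Request:
arm_command:
  delta_pos:
    - [0.35,0.11,-0.05]
    - [0.05,0,0]
    - [0,0,0]
  rotation:
    - [0,0,0]
    - [0,0,0]
    - [0,0,0]

```text
clock: 22.65
position: [0.6922, 0.1444, 0.0397]
tool_rot: [2.021, 1.567, 0.357]
force: [1.0, 0.1, 1.1]
grip_width: 0.0853
```

Request:
arm_command:
  delta_pos:
    - [0,0,0]
    - [0,0,0]
    - [0,0,0]
    - [0,0,0]
    - [0,0,0]
    - [0,0,0]
    - [0,0,0]
    - [0,0,0]
  rotation:
    - [0,0,0]
    - [0,0,0]
    - [0,0,0]
    - [0,0,0]
    - [0,0,0]
    - [0,0,0]
    - [0,0,0]
    - [0,0,0]
  gripper: 1
  grip_force: 45

```text
clock: 23.45
position: [0.6925, 0.1446, 0.0411]
tool_rot: [2.041, 1.566, 0.377]
force: [-0.7, -0.2, -0.6]
grip_width: 0.0458
```

```bash
python3 -c "
from h import *
plan((.6907,.1443,.2,-5.4),(.4448,-.2792,.2,-5.4))
"
```

```text
t 23.45 pos [0.6925 0.1446 0.0411] F [-0.7 -0.2 -0.6] w 0.0458
[[ 0.005  0.996 -0.093]
 [ 0.002 -0.093 -0.996]
 [-1.     0.005 -0.002]]
 wp end row 6
 wp end row 23
D [[-0.88,-0.01,0],[-0.88,-0.01,0],[-0.88,-0.01,0],[-0.88,-0.01,0],[-0.88,-0.01,0],[-0.88,-0.01,0],[0,-0.4,0.87],[0,-0.4,0.87],[0,-0.4,0.87],[0,-0.4,0.87]]
R [[0,0,-0.01],[0,0,-0.01],[0,0,-0.01],[0,0,-0.01],[0,0,-0.01],[0,0,-0.01],[0,0,0],[0,0,0],[0,0,0],[0,0,0]]
D [[0,-0.4,0.87],[0,-0.4,0.87],[0,-0.4,0.87],[0,-0.4,0.87],[0,-0.4,0.87],[0,-0.4,0.87],[0,-0.4,0.87],[0,-0.4,0.87],[0,-0.4,0.87],[0,-0.4,0.87]]
R [[0,0,0],[0,0,0],[0,0,0],[0,0,0],[0,0,0],[0,0,0],[0,0,0],[0,0,0],[0,0,0],[0,0,0]]
D [[0,-0.4,0.87],[0,-0.4,0.87],[0,-0.4,0.87]]
R [[0,0,0],[0,0,0],[0,0,0]]
```

Request:
arm_command:
  delta_pos:
    - [-0.3,0,0]
    - [-0.6,0,0]
    - [-0.9,0,0]
    - [-0.9,0,0]
    - [-0.9,0,0]
    - [-0.7,0,0]
    - [0,-0.2,0.45]
    - [0,-0.4,0.87]
    - [0,-0.4,0.87]
    - [0,-0.4,0.87]
  rotation:
    - [0,0,-0.05]
    - [0,0,0]
    - [0,0,0]
    - [0,0,0]
    - [0,0,0]
    - [0,0,0]
    - [0,0,0]
    - [0,0,0]
    - [0,0,0]
    - [0,0,0]

```text
clock: 24.45
position: [0.6403, 0.0556, 0.1833]
tool_rot: [2.674, 1.567, 1.013]
force: [-0.1, 0.5, -3.1]
grip_width: 0.0452
```

Request:
arm_command:
  delta_pos:
    - [0,-0.4,0.87]
    - [0,-0.4,0.87]
    - [0,-0.4,0.87]
    - [0,-0.4,0.87]
    - [0,-0.4,0.87]
    - [0,-0.4,0.87]
    - [0,-0.4,0.87]
    - [0,-0.4,0.87]
    - [0,-0.4,0.87]
  rotation:
    - [0,0,0]
    - [0,0,0]
    - [0,0,0]
    - [0,0,0]
    - [0,0,0]
    - [0,0,0]
    - [0,0,0]
    - [0,0,0]
    - [0,0,0]

```text
clock: 25.35
position: [0.4975, -0.1823, 0.1855]
tool_rot: [2.858, 1.567, 1.193]
force: [0.2, -0.6, -3.8]
grip_width: 0.0452
```

```bash
python3 -c "
from h import *
plan((.4448,-.2792,.15,-5.4))
"
```

```text
t 25.35 pos [ 0.4975 -0.1823  0.1855] F [ 0.2 -0.6 -3.8] w 0.0452
[[ 0.002  0.996 -0.094]
 [ 0.004 -0.094 -0.996]
 [-1.     0.001 -0.004]]
 wp end row 4
D [[0.29,-0.36,0.85],[0.29,-0.36,0.85],[0.29,-0.36,0.85],[0.29,-0.36,0.85]]
R [[0,-0.01,0],[0,-0.01,0],[0,-0.01,0],[0,-0.01,0]]
```

Request:
arm_command:
  delta_pos:
    - [0.29,-0.36,0.85]
    - [0.29,-0.36,0.85]
    - [0.29,-0.36,0.8]
    - [0.29,-0.3,0.5]
    - [0,0,0]
    - [0,0,0]
  rotation:
    - [0,-0.01,0]
    - [0,-0.01,0]
    - [0,-0.01,0]
    - [0,-0.01,0]
    - [0,0,0]
    - [0,0,0]

```text
clock: 25.95
position: [0.438, -0.2762, 0.1519]
tool_rot: [1.123, 1.568, -0.552]
force: [0.3, -0.8, -4.6]
grip_width: 0.0458
```

```bash
python3 -c "
from h import *
plan((.4448,-.2792,.09,-5.4,.02))
"
```

```text
t 25.95 pos [ 0.438  -0.2762  0.1519] F [ 0.3 -0.8 -4.6] w 0.0458
[[ 0.002  0.995 -0.104]
 [-0.001 -0.104 -0.995]
 [-1.     0.002  0.001]]
 wp end row 4
D [[0.52,0.06,0.02],[0.52,0.06,0.02],[0.52,0.06,0.02],[0.52,0.06,0.02]]
R [[-0.02,0,-0.01],[-0.02,0,-0.01],[-0.02,0,-0.01],[-0.02,0,-0.01]]
```

Request:
arm_command:
  delta_pos:
    - [0.4,0.2,0.06]
    - [0.5,0.04,0.02]
    - [0.5,0,0]
    - [0.4,0,0]
    - [0.15,0,0]
    - [0,0,0]
  rotation:
    - [-0.06,0,0]
    - [-0.02,0,0]
    - [0,0,0]
    - [0,0,0]
    - [0,0,0]
    - [0,0,0]

```text
clock: 26.55
position: [0.4491, -0.2767, 0.09]
tool_rot: [1.532, 1.566, -0.127]
force: [-0.7, 0.0, -4.1]
grip_width: 0.0458
```

```bash
python3 -c "
from h import *
plan((.4448,-.2792,.05,-5.4,.01))
"
```

```text
t 26.55 pos [ 0.4491 -0.2767  0.09  ] F [-0.7  0.  -4.1] w 0.0458
[[ 0.005  0.996 -0.088]
 [-0.001 -0.088 -0.996]
 [-1.     0.005  0.   ]]
 wp end row 5
D [[0.27,-0.03,0.02],[0.27,-0.03,0.02],[0.27,-0.03,0.02],[0.27,-0.03,0.02],[0.27,-0.03,0.02]]
R [[0.01,0,-0.01],[0.01,0,-0.01],[0.01,0,-0.01],[0.01,0,-0.01],[0.01,0,-0.01]]
```

Request:
arm_command:
  delta_pos:
    - [0.0,-0.15,0.08]
    - [0.1,0,0]
    - [0.25,0,0]
    - [0.3,0,0]
    - [0.3,0,0]
    - [0.2,0,0]
    - [0.1,0,0]
    - [0,0,0]
  rotation:
    - [0.05,0,-0.05]
    - [0,0,0]
    - [0,0,0]
    - [0,0,0]
    - [0,0,0]
    - [0,0,0]
    - [0,0,0]
    - [0,0,0]

```text
clock: 27.35
position: [0.4447, -0.279, 0.05]
tool_rot: [0.837, 1.57, -0.828]
force: [-0.1, 0.4, -3.7]
grip_width: 0.0451
```

```bash
python3 -c "
from h import *
plan((.4448,-.2792,.0451,-5.4,.01))
"
```

```text
t 27.35 pos [ 0.4447 -0.279   0.05  ] F [-0.1  0.4 -3.7] w 0.0451
[[ 0.     0.996 -0.093]
 [-0.001 -0.093 -0.996]
 [-1.     0.001  0.   ]]
 wp end row 1
D [[0.16,0,0.01]]
R [[0.01,0,-0.01]]
```

Request:
arm_command:
  delta_pos:
    - [0.07,0,0]
    - [0.05,0,0]
    - [0.04,0,0]
    - [0.03,0,0]
  rotation:
    - [0,0,0]
    - [0,0,0]
    - [0,0,0]
    - [0,0,0]

```text
clock: 27.75
position: [0.445, -0.2795, 0.0448]
tool_rot: [1.015, 1.569, -0.65]
force: [-7.7, 1.8, 24.8]
grip_width: 0.046
```

Seated contact. Release and lift.

Request:
arm_command:
  delta_pos:
    - [0,0,0]
    - [0,0,0]
    - [0,0,0]
    - [0,0,0]
    - [0,0,0]
    - [-0.5,0,0]
    - [-0.9,0,0]
    - [-0.9,0,0]
    - [-0.9,0,0]
    - [-0.7,0,0]
  rotation:
    - [0,0,0]
    - [0,0,0]
    - [0,0,0]
    - [0,0,0]
    - [0,0,0]
    - [0,0,0]
    - [0,0,0]
    - [0,0,0]
    - [0,0,0]
    - [0,0,0]
  gripper: -1

```text
clock: 28.75
position: [0.4437, -0.279, 0.1641]
tool_rot: [-1.536, 1.569, 3.082]
force: [0.2, 0.7, -0.6]
grip_width: 0.0852
```

```bash
python3 -c "
from h import *
plan((.6016,.0814,.17,-5.4))
"
```

```text
t 28.75 pos [ 0.4437 -0.279   0.1641] F [ 0.2  0.7 -0.6] w 0.0852
[[-0.002  0.996 -0.094]
 [ 0.    -0.094 -0.996]
 [-1.    -0.002  0.   ]]
 wp end row 14
D [[-0.01,0.29,-0.89],[-0.01,0.29,-0.89],[-0.01,0.29,-0.89],[-0.01,0.29,-0.89],[-0.01,0.29,-0.89],[-0.01,0.29,-0.89],[-0.01,0.29,-0.89],[-0.01,0.29,-0.89],[-0.01,0.29,-0.89],[-0.01,0.29,-0.89]]
R [[0,0,0],[0,0,0],[0,0,0],[0,0,0],[0,0,0],[0,0,0],[0,0,0],[0,0,0],[0,0,0],[0,0,0]]
D [[-0.01,0.29,-0.89],[-0.01,0.29,-0.89],[-0.01,0.29,-0.89],[-0.01,0.29,-0.89]]
R [[0,0,0],[0,0,0],[0,0,0],[0,0,0]]
```

Request:
arm_command:
  delta_pos:
    - [-0.05,0.15,-0.5]
    - [-0.03,0.29,-0.89]
    - [-0.01,0.29,-0.89]
    - [-0.01,0.29,-0.89]
    - [-0.01,0.29,-0.89]
    - [-0.01,0.29,-0.89]
    - [-0.01,0.29,-0.89]
    - [-0.01,0.29,-0.89]
    - [-0.01,0.29,-0.89]
    - [-0.01,0.29,-0.89]
  rotation:
    - [0,0,0]
    - [0,0,0]
    - [0,0,0]
    - [0,0,0]
    - [0,0,0]
    - [0,0,0]
    - [0,0,0]
    - [0,0,0]
    - [0,0,0]
    - [0,0,0]

```text
clock: 29.75
position: [0.5543, -0.0277, 0.1731]
tool_rot: [1.143, 1.566, -0.529]
force: [0.2, -0.2, -0.2]
grip_width: 0.0859
```

```bash
python3 -c "
from h import *
plan((.6016,.0814,.15,-5.4))
"
```

```text
t 29.75 pos [ 0.5543 -0.0277  0.1731] F [ 0.2 -0.2 -0.2] w 0.0859
[[ 0.005  0.995 -0.101]
 [-0.003 -0.101 -0.995]
 [-1.     0.005  0.002]]
 wp end row 5
D [[0.15,0.24,-0.76],[0.15,0.24,-0.76],[0.15,0.24,-0.76],[0.15,0.24,-0.75],[0.15,0.24,-0.75]]
R [[-0.01,0,-0.01],[-0.01,0,-0.01],[-0.01,0,-0.01],[-0.01,0,-0.01],[-0.01,0,-0.01]]
```

Request:
arm_command:
  delta_pos:
    - [0.15,0.24,-0.76]
    - [0.15,0.24,-0.76]
    - [0.15,0.24,-0.76]
    - [0.15,0.24,-0.75]
    - [0.15,0.24,-0.45]
    - [0,0,0]
    - [0,0,0]
  rotation:
    - [-0.01,0,-0.01]
    - [-0.01,0,-0.01]
    - [-0.01,0,-0.01]
    - [-0.01,0,-0.01]
    - [-0.01,0,-0.01]
    - [0,0,0]
    - [0,0,0]

```text
clock: 30.45
position: [0.6026, 0.0809, 0.149]
tool_rot: [-0.546, 1.569, -2.207]
force: [1.0, 0.2, 0.1]
grip_width: 0.0853
```

```bash
python3 -c "
from h import *
plan((.6016,.0814,.034,-5.4))
"
```

```text
t 30.45 pos [0.6026 0.0809 0.149 ] F [1.  0.2 0.1] w 0.0853
[[-0.001  0.996 -0.09 ]
 [-0.002 -0.09  -0.996]
 [-1.    -0.001  0.002]]
 wp end row 4
D [[0.96,-0.01,-0.01],[0.96,-0.01,0],[0.96,-0.01,0],[0.96,-0.01,0]]
R [[0.01,0,0],[0.01,0,0],[0.01,0,0],[0.01,0,0]]
```

Request:
arm_command:
  delta_pos:
    - [0.7,-0.03,-0.01]
    - [0.9,0,0]
    - [0.9,0,0]
    - [0.9,0,0]
    - [0.4,0,0]
    - [0.1,0,0]
    - [0,0,0]
  rotation:
    - [0.01,0,0]
    - [0.01,0,0]
    - [0,0,0]
    - [0,0,0]
    - [0,0,0]
    - [0,0,0]
    - [0,0,0]

```text
clock: 31.15
position: [0.6025, 0.0733, 0.0318]
tool_rot: [0.878, 1.566, -0.793]
force: [0.3, -0.9, 1.1]
grip_width: 0.0854
```

```bash
python3 -c "
from h import *
plan((.6016,.0814,.034,-5.4))
"
```

```text
t 31.15 pos [0.6025 0.0733 0.0318] F [ 0.3 -0.9  1.1] w 0.0854
[[ 0.003  0.995 -0.101]
 [-0.003 -0.101 -0.995]
 [-1.     0.003  0.003]]
 wp end row 1
D [[-0.08,-0.06,-0.26]]
R [[-0.06,0.03,-0.03]]
```

Request:
arm_command:
  delta_pos:
    - [-0.08,-0.06,-0.26]
    - [0,0,0]
  rotation:
    - [-0.06,0.03,-0.03]
    - [0,0,0]

```text
clock: 31.35
position: [0.6025, 0.0817, 0.0364]
tool_rot: [2.096, 1.568, 0.431]
force: [-0.5, -0.3, 0.6]
grip_width: 0.0852
```

Request:
arm_command:
  delta_pos:
    - [0,0,0]
    - [0,0,0]
    - [0,0,0]
    - [0,0,0]
    - [0,0,0]
    - [0,0,0]
    - [0,0,0]
    - [0,0,0]
  rotation:
    - [0,0,0]
    - [0,0,0]
    - [0,0,0]
    - [0,0,0]
    - [0,0,0]
    - [0,0,0]
    - [0,0,0]
    - [0,0,0]
  gripper: 1

```text
clock: 32.15
position: [0.6034, 0.0824, 0.0386]
tool_rot: [2.035, 1.565, 0.371]
force: [-0.8, 0.2, 1.9]
grip_width: 0.0431
```

```bash
python3 -c "
from h import *
plan((.6016,.0814,.17,-5.4),(.4598,-.12,.17,-5.4))
"
```

```text
t 32.15 pos [0.6034 0.0824 0.0386] F [-0.8  0.2  1.9] w 0.0431
[[ 0.005  0.996 -0.093]
 [ 0.002 -0.093 -0.996]
 [-1.     0.005 -0.002]]
 wp end row 5
 wp end row 14
D [[-0.88,-0.01,0.01],[-0.88,-0.01,0.01],[-0.88,-0.01,0.01],[-0.88,-0.01,0.01],[-0.88,-0.01,0.01],[0,-0.45,0.79],[0,-0.45,0.79],[0,-0.45,0.79],[0,-0.45,0.79],[0,-0.45,0.79]]
R [[0,0,-0.01],[0,0,-0.01],[0,0,-0.01],[0,0,-0.01],[0,0,-0.01],[0,0,0],[0,0,0],[0,0,0],[0,0,0],[0,0,0]]
D [[0,-0.45,0.79],[0,-0.45,0.79],[0,-0.45,0.79],[0,-0.45,0.79]]
R [[0,0,0],[0,0,0],[0,0,0],[0,0,0]]
```

Request:
arm_command:
  delta_pos:
    - [-0.3,0,0]
    - [-0.6,0,0]
    - [-0.9,0,0]
    - [-0.9,0,0]
    - [-0.9,0,0]
    - [-0.7,0,0]
    - [0,-0.2,0.4]
    - [0,-0.45,0.79]
    - [0,-0.45,0.79]
    - [0,-0.45,0.79]
  rotation:
    - [0,0,-0.05]
    - [0,0,0]
    - [0,0,0]
    - [0,0,0]
    - [0,0,0]
    - [0,0,0]
    - [0,0,0]
    - [0,0,0]
    - [0,0,0]
    - [0,0,0]

```text
clock: 33.15
position: [0.5467, 0.0022, 0.1744]
tool_rot: [-1.937, 1.567, 2.685]
force: [-0.1, -0.7, -2.4]
grip_width: 0.0434
```

```bash
python3 -c "
from h import *
plan((.4598,-.119,.15,-5.4))
"
```

```text
t 33.15 pos [0.5467 0.0022 0.1744] F [-0.1 -0.7 -2.4] w 0.0434
[[-0.004  0.996 -0.09 ]
 [ 0.002 -0.09  -0.996]
 [-1.    -0.004 -0.001]]
 wp end row 6
D [[0.14,-0.42,0.71],[0.14,-0.42,0.71],[0.14,-0.42,0.71],[0.14,-0.42,0.71],[0.14,-0.42,0.72],[0.14,-0.42,0.72]]
R [[0.01,0,0.01],[0.01,0,0.01],[0.01,0,0.01],[0.01,0,0.01],[0.01,0,0.01],[0.01,0,0.01]]
```

Request:
arm_command:
  delta_pos:
    - [0.14,-0.42,0.71]
    - [0.14,-0.42,0.71]
    - [0.14,-0.42,0.71]
    - [0.14,-0.42,0.71]
    - [0.14,-0.42,0.7]
    - [0.14,-0.25,0.4]
    - [0,0,0]
    - [0,0,0]
  rotation:
    - [0.01,0,0.01]
    - [0.01,0,0.01]
    - [0.01,0,0.01]
    - [0.01,0,0.01]
    - [0.01,0,0.01]
    - [0.01,0,0.01]
    - [0,0,0]
    - [0,0,0]

```text
clock: 33.95
position: [0.4534, -0.1192, 0.147]
tool_rot: [-1.6, 1.567, 3.007]
force: [0.6, 0.5, -0.9]
grip_width: 0.0435
```

```bash
python3 -c "
from h import *
plan((.4598,-.119,.09,-5.4,.02))
"
```

```text
t 33.95 pos [ 0.4534 -0.1192  0.147 ] F [ 0.6  0.5 -0.9] w 0.0435
[[-0.004  0.995 -0.105]
 [ 0.    -0.105 -0.995]
 [-1.    -0.004 -0.   ]]
 wp end row 3
D [[0.63,0.07,-0.01],[0.63,0.07,-0.01],[0.63,0.07,-0.01]]
R [[-0.03,0,0.01],[-0.03,0,0.01],[-0.03,0,0.01]]
```

Request:
arm_command:
  delta_pos:
    - [0.4,0.15,0]
    - [0.5,0.03,0]
    - [0.5,0,0]
    - [0.4,0,0]
    - [0.1,0,0]
    - [0,0,0]
  rotation:
    - [-0.08,0,0.02]
    - [0,0,0]
    - [0,0,0]
    - [0,0,0]
    - [0,0,0]
    - [0,0,0]

```text
clock: 34.55
position: [0.4622, -0.1162, 0.0848]
tool_rot: [-2.49, 1.57, 2.135]
force: [-0.9, -0.6, -1.3]
grip_width: 0.0434
```

```bash
python3 -c "
from h import *
plan((.4598,-.119,.048,-5.4,.01))
"
```

```text
t 34.55 pos [ 0.4622 -0.1162  0.0848] F [-0.9 -0.6 -1.3] w 0.0434
[[-0.001  0.996 -0.088]
 [ 0.001 -0.088 -0.996]
 [-1.    -0.001 -0.001]]
 wp end row 4
D [[0.31,-0.02,0.03],[0.31,-0.02,0.03],[0.31,-0.02,0.03],[0.31,-0.02,0.03]]
R [[0.01,0,0],[0.01,0,0],[0.01,0,0],[0.01,0,0]]
```

Request:
arm_command:
  delta_pos:
    - [0.0,-0.08,0.1]
    - [0.1,0,0]
    - [0.3,0,0]
    - [0.3,0,0]
    - [0.25,0,0]
    - [0.15,0,0]
    - [0.05,0,0]
    - [0,0,0]
  rotation:
    - [0.05,0,0]
    - [0,0,0]
    - [0,0,0]
    - [0,0,0]
    - [0,0,0]
    - [0,0,0]
    - [0,0,0]
    - [0,0,0]

```text
clock: 35.35
position: [0.4602, -0.1188, 0.0478]
tool_rot: [2.487, 1.57, 0.823]
force: [0.6, -0.3, -0.8]
grip_width: 0.0432
```

```bash
python3 -c "
from h import *
plan((.4598,-.119,.0426,-5.4,.01))
"
```

```text
t 35.35 pos [ 0.4602 -0.1188  0.0478] F [ 0.6 -0.3 -0.8] w 0.0432
[[ 0.001  0.996 -0.092]
 [ 0.001 -0.092 -0.996]
 [-1.     0.001 -0.001]]
 wp end row 1
D [[0.17,-0.01,0.01]]
R [[0.02,-0.01,-0.01]]
```

Request:
arm_command:
  delta_pos:
    - [0.08,0,0]
    - [0.06,0,0]
    - [0.04,0,0]
    - [0.03,0,0]
  rotation:
    - [0,0,0]
    - [0,0,0]
    - [0,0,0]
    - [0,0,0]

```text
clock: 35.75
position: [0.4608, -0.1189, 0.0423]
tool_rot: [2.11, 1.568, 0.447]
force: [-9.6, 1.4, 45.7]
grip_width: 0.0434
```

Request:
arm_command:
  delta_pos:
    - [0,0,0]
    - [0,0,0]
    - [0,0,0]
    - [0,0,0]
    - [0,0,0]
    - [-0.5,0,0]
    - [-0.9,0,0]
    - [-0.9,0,0]
    - [-0.9,0,0]
    - [-0.7,0,0]
  rotation:
    - [0,0,0]
    - [0,0,0]
    - [0,0,0]
    - [0,0,0]
    - [0,0,0]
    - [0,0,0]
    - [0,0,0]
    - [0,0,0]
    - [0,0,0]
    - [0,0,0]
  gripper: -1

```text
clock: 36.75
position: [0.4589, -0.1191, 0.1611]
tool_rot: [-1.945, 1.568, 2.673]
force: [-0.1, -0.1, -0.5]
grip_width: 0.0852
```

```bash
python3 -c "
from h import *
plan((.594,.2055,.19,30.5))
im=optics.grab_frame('top')
cv2.imwrite('pics/t2.png',cv2.resize(im[115:285,180:480,::-1],None,fx=2.66,fy=2.66,interpolation=cv2.INTER_CUBIC))
"
```

```text
t 36.75 pos [ 0.4589 -0.1191  0.1611] F [-0.1 -0.1 -0.5] w 0.0852
[[-0.003  0.996 -0.093]
 [ 0.001 -0.093 -0.996]
 [-1.    -0.003 -0.001]]
 wp end row 12
D [[-0.08,0.29,-0.93],[-0.08,0.34,-0.92],[-0.08,0.38,-0.9],[-0.08,0.43,-0.88],[-0.08,0.48,-0.85],[-0.08,0.52,-0.83],[-0.08,0.56,-0.8],[-0.08,0.6,-0.77],[-0.08,0.64,-0.74],[-0.08,0.68,-0.7]]
R [[-0.5,0,0],[-0.5,0,0],[-0.5,0,0],[-0.5,0,0],[-0.5,0,0],[-0.5,0,0],[-0.5,0,0],[-0.5,0,0],[-0.5,0,0],[-0.5,0,0]]
D [[-0.08,0.72,-0.66],[-0.08,0.75,-0.63]]
R [[-0.5,0,0],[-0.5,0,0]]
```

View pics/t2.png

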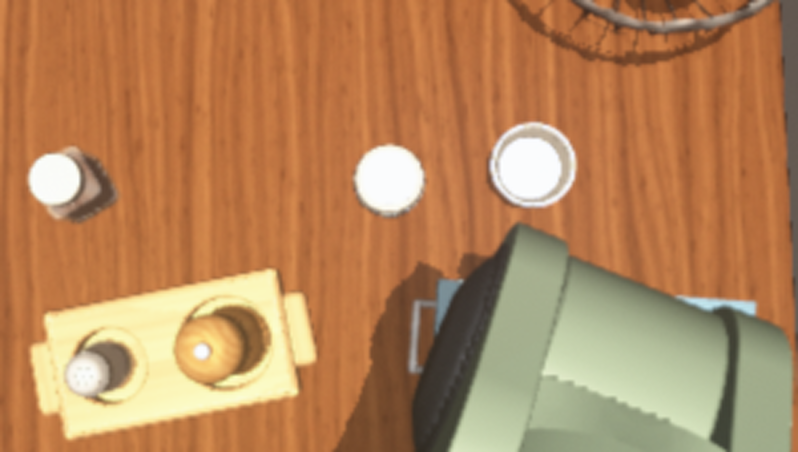

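```bash
python3 -c "
from h import *
f=2.66
c=lambda x,y:((x+.5)/f-.5+180,(y+.5)/f-.5+115)
for n,x,y,z in [('shaker',88,371,.095),('knob',202,351,.151),('timer',390,180,.042),('ram',533,165,.034)]:
  P=plane('top',*c(x,y),z); a=np.radians(9.3); d=P[:2]-[.4568,.1336]; print(n,P.round(4),'stand',np.round([d@[np.cos(a),np.sin(a)],d@[-np.sin(a),np.cos(a)]],4))
"
```

```text
shaker [0.4499 0.1835 0.095 ] stand [0.0013 0.0503]
knob [0.4657 0.0886 0.151 ] stand [ 0.0015 -0.0458]
timer [ 0.5896 -0.0444  0.042 ] stand [ 0.1023 -0.1971]
ram [ 0.5986 -0.158   0.034 ] stand [ 0.0928 -0.3107]
```

Request:
arm_command:
  delta_pos:
    - [-0.3,0.15,-0.5]
    - [-0.3,0.34,-0.92]
    - [-0.15,0.38,-0.9]
    - [-0.08,0.43,-0.88]
    - [-0.08,0.48,-0.85]
    - [-0.08,0.52,-0.83]
    - [-0.0,0.56,-0.8]
    - [-0.0,0.6,-0.77]
    - [-0.0,0.64,-0.74]
    - [-0.0,0.68,-0.7]
  rotation:
    - [-0.5,0,0]
    - [-0.5,0,0]
    - [-0.5,0,0]
    - [-0.5,0,0]
    - [-0.5,0,0]
    - [-0.5,0,0]
    - [-0.5,0,0]
    - [-0.5,0,0]
    - [-0.5,0,0]
    - [-0.5,0,0]

```text
clock: 37.8
position: [0.566, 0.1551, 0.1964]
tool_rot: [2.139, 1.569, 1.031]
force: [1.0, -0.9, -0.5]
grip_width: 0.0856
```

```bash
python3 -c "
from h import *
plan((.594,.2055,.15,30.5))
"
```

```text
t 37.8 pos [0.566  0.1551 0.1964] F [ 1.  -0.9 -0.5] w 0.0856
[[ 0.001  0.895  0.447]
 [ 0.002  0.447 -0.895]
 [-1.     0.002 -0.001]]
 wp end row 3
D [[0.52,0.53,-0.36],[0.52,0.54,-0.35],[0.52,0.54,-0.34]]
R [[-0.22,0,-0.01],[-0.22,0,-0.01],[-0.22,0,-0.01]]
```

Mill and shaker are within about 1.5 mm of their well centres, and the bystanders haven't moved. On to the jar.

Request:
arm_command:
  delta_pos:
    - [0.3,0.53,-0.36]
    - [0.5,0.54,-0.35]
    - [0.5,0.3,-0.15]
    - [0,0,0]
    - [0,0,0]
  rotation:
    - [-0.22,0,-0.01]
    - [-0.22,0,-0.01]
    - [-0.1,0,0]
    - [0,0,0]
    - [0,0,0]

```text
clock: 38.3
position: [0.5898, 0.2082, 0.155]
tool_rot: [-2.879, 1.567, 2.372]
force: [0.6, -0.9, -0.1]
grip_width: 0.0853
```

```bash
python3 -c "
from h import *
plan((.594,.2055,.034,30.5))
"
```

```text
t 38.3 pos [0.5898 0.2082 0.155 ] F [ 0.6 -0.9 -0.1] w 0.0853
[[-0.003  0.858  0.513]
 [ 0.003  0.513 -0.858]
 [-1.    -0.001 -0.004]]
 wp end row 5
D [[0.81,0.02,0.03],[0.81,0.02,0.03],[0.81,0.02,0.03],[0.81,0.02,0.03],[0.81,0.02,0.03]]
R [[0.01,-0.01,0],[0.01,-0.01,0],[0.01,-0.01,0],[0.01,-0.01,0],[0.01,-0.01,0]]
```

Request:
arm_command:
  delta_pos:
    - [0.6,0.1,0.14]
    - [0.8,0,0]
    - [0.9,0,0]
    - [0.9,0,0]
    - [0.5,0,0]
    - [0,0,0]
  rotation:
    - [0.05,0,0]
    - [0,0,0]
    - [0,0,0]
    - [0,0,0]
    - [0,0,0]
    - [0,0,0]

```text
clock: 38.9
position: [0.5955, 0.2034, 0.0418]
tool_rot: [2.423, 1.567, 1.382]
force: [-0.4, 0.2, -0.0]
grip_width: 0.0857
```

```bash
python3 -c "
from h import *
plan((.594,.2055,.035,30.5))
"
```

```text
t 38.9 pos [0.5955 0.2034 0.0418] F [-0.4  0.2 -0. ] w 0.0857
[[ 0.001  0.863  0.505]
 [ 0.004  0.505 -0.863]
 [-1.     0.002 -0.003]]
 wp end row 1
D [[0.23,-0.01,-0.09]]
R [[-0.03,-0.03,-0.02]]
```

Request:
arm_command:
  delta_pos:
    - [0.26,0,-0.09]
    - [0.06,0,0]
    - [0,0,0]
  rotation:
    - [-0.03,-0.03,-0.02]
    - [0,0,0]
    - [0,0,0]

```text
clock: 39.2
position: [0.5953, 0.2058, 0.0338]
tool_rot: [1.162, 1.568, 0.124]
force: [0.6, -1.1, -0.1]
grip_width: 0.0853
```

Request:
arm_command:
  delta_pos:
    - [0,0,0]
    - [0,0,0]
    - [0,0,0]
    - [0,0,0]
    - [0,0,0]
    - [0,0,0]
    - [0,0,0]
    - [0,0,0]
  rotation:
    - [0,0,0]
    - [0,0,0]
    - [0,0,0]
    - [0,0,0]
    - [0,0,0]
    - [0,0,0]
    - [0,0,0]
    - [0,0,0]
  gripper: 1

```text
clock: 40.0
position: [0.5961, 0.2063, 0.0358]
tool_rot: [1.32, 1.565, 0.281]
force: [0.2, -0.3, -0.7]
grip_width: 0.0443
```

```bash
python3 -c "
from h import *
plan((.594,.2055,.22,30.5),(.52,.03,.22,-5.4))
"
```

```text
t 40.0 pos [0.5961 0.2063 0.0358] F [ 0.2 -0.3 -0.7] w 0.0443
[[ 0.005  0.861  0.508]
 [ 0.002  0.508 -0.861]
 [-1.     0.005  0.001]]
 wp end row 7
 wp end row 14
D [[-0.88,-0.01,0],[-0.88,-0.01,0],[-0.88,-0.01,0],[-0.88,-0.01,0],[-0.88,-0.01,0],[-0.88,-0.01,0],[-0.88,-0.01,0],[0,-0.73,0.54],[0,-0.68,0.6],[0,-0.62,0.66]]
R [[0,0,-0.01],[0,0,-0.01],[0,0,-0.01],[0,0,-0.01],[0,0,-0.01],[0,0,-0.01],[0,0,-0.01],[0.85,0,0],[0.85,0,0],[0.85,0,0]]
D [[0,-0.56,0.71],[0,-0.49,0.76],[0,-0.42,0.8],[0,-0.35,0.84]]
R [[0.85,0,0],[0.85,0,0],[0.85,0,0],[0.85,0,0]]
```

Request:
arm_command:
  delta_pos:
    - [-0.3,0,0]
    - [-0.6,0,0]
    - [-0.9,0,0]
    - [-0.9,0,0]
    - [-0.9,0,0]
    - [-0.9,0,0]
    - [-0.7,0,0]
    - [0,-0.4,0.3]
    - [0,-0.68,0.6]
    - [0,-0.62,0.66]
  rotation:
    - [0,0,-0.05]
    - [0,0,0]
    - [0,0,0]
    - [0,0,0]
    - [0,0,0]
    - [0,0,0]
    - [0,0,0]
    - [0.5,0,0]
    - [0.8,0,0]
    - [0.8,0,0]

```text
clock: 41.0
position: [0.5696, 0.1419, 0.2021]
tool_rot: [-0.667, 1.57, -1.931]
force: [0.3, -0.7, -2.0]
grip_width: 0.0444
```

```bash
python3 -c "
from h import *
plan((.51,.0,.21,-5.4),(.4523,-.1996,.2,-5.4))
"
```

```text
t 41.0 pos [0.5696 0.1419 0.2021] F [ 0.3 -0.7 -2. ] w 0.0444
[[-0.     0.953  0.302]
 [-0.001  0.302 -0.953]
 [-1.    -0.001  0.001]]
 wp end row 6
 wp end row 14
D [[-0.04,-0.55,0.65],[-0.04,-0.51,0.69],[-0.04,-0.46,0.72],[-0.04,-0.41,0.75],[-0.04,-0.36,0.77],[-0.04,-0.31,0.8],[0.04,-0.16,0.85],[0.04,-0.16,0.85],[0.04,-0.16,0.85],[0.04,-0.16,0.85]]
R [[0.64,0,0],[0.64,0,0],[0.64,0,0],[0.64,0,0],[0.64,0,0],[0.64,0,0],[0,0,0],[0,0,0],[0,0,0],[0,0,0]]
D [[0.04,-0.16,0.85],[0.04,-0.16,0.85],[0.04,-0.16,0.85],[0.04,-0.16,0.85]]
R [[0,0,0],[0,0,0],[0,0,0],[0,0,0]]
```

Request:
arm_command:
  delta_pos:
    - [-0.04,-0.55,0.65]
    - [-0.04,-0.51,0.69]
    - [-0.04,-0.46,0.72]
    - [-0.04,-0.41,0.75]
    - [-0.04,-0.36,0.77]
    - [-0.04,-0.31,0.8]
    - [0.0,-0.16,0.85]
    - [0.0,-0.16,0.85]
    - [0.0,-0.16,0.85]
    - [0.0,-0.16,0.85]
  rotation:
    - [0.62,0,0]
    - [0.62,0,0]
    - [0.62,0,0]
    - [0.62,0,0]
    - [0.62,0,0]
    - [0.62,0,0]
    - [0,0,0]
    - [0,0,0]
    - [0,0,0]
    - [0,0,0]

```text
clock: 42.0
position: [0.4656, -0.1148, 0.2088]
tool_rot: [-1.227, 1.565, -2.924]
force: [0.1, -0.3, -2.0]
grip_width: 0.0439
```

```bash
python3 -c "
from h import *
plan((.4523,-.1994,.17,-5.4))
"
```

```text
t 42.0 pos [ 0.4656 -0.1148  0.2088] F [ 0.1 -0.3 -2. ] w 0.0439
[[-0.006  0.992 -0.126]
 [-0.001 -0.126 -0.992]
 [-1.    -0.006  0.002]]
 wp end row 4
D [[0.32,-0.02,0.71],[0.32,-0.03,0.71],[0.32,-0.03,0.71],[0.32,-0.04,0.71]]
R [[-0.08,0,0.01],[-0.08,0,0.01],[-0.08,0,0.01],[-0.08,0,0.01]]
```

Request:
arm_command:
  delta_pos:
    - [0.25,-0.02,0.71]
    - [0.25,-0.03,0.71]
    - [0.25,-0.03,0.7]
    - [0.25,-0.04,0.4]
    - [0,0,0]
    - [0,0,0]
  rotation:
    - [-0.08,0,0.01]
    - [-0.08,0,0.01]
    - [-0.08,0,0.01]
    - [-0.08,0,0.01]
    - [0,0,0]
    - [0,0,0]

```text
clock: 42.6
position: [0.446, -0.1987, 0.1781]
tool_rot: [-0.912, 1.567, -2.594]
force: [0.6, 0.5, -1.7]
grip_width: 0.0443
```

```bash
python3 -c "
from h import *
plan((.4523,-.1994,.14,-5.4))
"
```

```text
t 42.6 pos [ 0.446  -0.1987  0.1781] F [ 0.6  0.5 -1.7] w 0.0443
[[-0.003  0.994 -0.111]
 [-0.002 -0.111 -0.994]
 [-1.    -0.003  0.002]]
 wp end row 2
D [[0.63,0.11,0],[0.63,0.11,0]]
R [[-0.08,0.01,0.01],[-0.08,0.01,0.01]]
```

Request:
arm_command:
  delta_pos:
    - [0.3,0.21,0]
    - [0.4,0,0]
    - [0.4,0,0]
    - [0.4,0,0]
    - [0.4,0,0]
    - [0.4,0,0]
    - [0.3,0,0]
    - [0.1,0,0]
    - [0,0,0]
  rotation:
    - [-0.16,0.02,0.02]
    - [0,0,0]
    - [0,0,0]
    - [0,0,0]
    - [0,0,0]
    - [0,0,0]
    - [0,0,0]
    - [0,0,0]
    - [0,0,0]

```text
clock: 43.5
position: [0.4526, -0.197, 0.089]
tool_rot: [-1.924, 1.568, 2.697]
force: [0.4, -0.0, -0.7]
grip_width: 0.0441
```

```bash
python3 -c "
from h import *
plan((.4523,-.1994,.045,-5.4,.01))
im=optics.grab_frame('side')[120:260,320:520,::-1].copy()
cv2.imwrite('pics/s10.png',cv2.resize(im,None,fx=3.5,fy=3.5,interpolation=cv2.INTER_CUBIC))
"
```

```text
t 43.5 pos [ 0.4526 -0.197   0.089 ] F [ 0.4 -0.  -0.7] w 0.0441
[[-0.002  0.996 -0.091]
 [ 0.001 -0.091 -0.996]
 [-1.    -0.002 -0.001]]
 wp end row 5
D [[0.29,0,0.02],[0.29,0,0.02],[0.29,0,0.02],[0.29,0,0.02],[0.29,0,0.02]]
R [[0.01,0,0],[0.01,0,0],[0.01,0,0],[0.01,0,0],[0.01,0,0]]
```

View pics/s10.png

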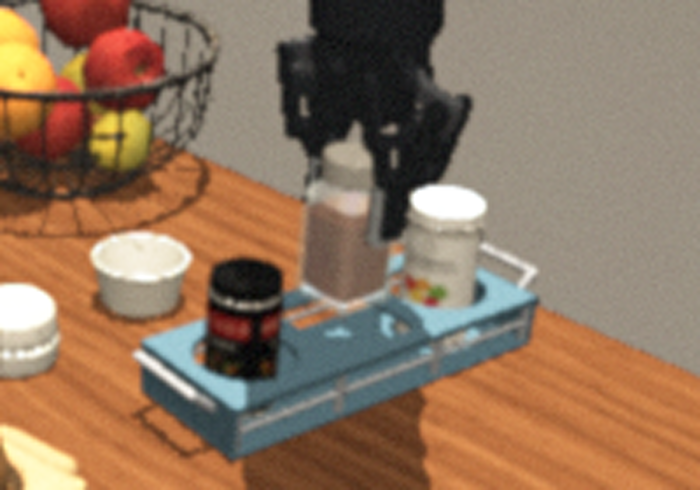

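The jar is upright and held above the square opening at (345,310), with both tubs seated on either side. Descend.

Request:
arm_command:
  delta_pos:
    - [0.0,0,0.08]
    - [0.2,0,0]
    - [0.3,0,0]
    - [0.3,0,0]
    - [0.3,0,0]
    - [0.2,0,0]
    - [0.1,0,0]
    - [0,0,0]
  rotation:
    - [0.04,0,0]
    - [0,0,0]
    - [0,0,0]
    - [0,0,0]
    - [0,0,0]
    - [0,0,0]
    - [0,0,0]
    - [0,0,0]

```text
clock: 44.35
position: [0.4529, -0.1998, 0.0441]
tool_rot: [-2.353, 1.57, 2.263]
force: [0.3, -0.7, -1.7]
grip_width: 0.0445
```

```bash
python3 -c "
from h import *
plan((.4523,-.1994,.0398,-5.4,.01))
"
```

```text
t 44.35 pos [ 0.4529 -0.1998  0.0441] F [ 0.3 -0.7 -1.7] w 0.0445
[[-0.001  0.995 -0.096]
 [ 0.001 -0.096 -0.995]
 [-1.    -0.001 -0.001]]
 wp end row 1
D [[0.14,-0.02,-0.01]]
R [[-0.02,-0.01,0.01]]
```

Request:
arm_command:
  delta_pos:
    - [0.06,0,0]
    - [0.05,0,0]
    - [0.03,0,0]
    - [0.02,0,0]
  rotation:
    - [0,0,0]
    - [0,0,0]
    - [0,0,0]
    - [0,0,0]

```text
clock: 44.75
position: [0.4532, -0.1999, 0.0396]
tool_rot: [2.928, 1.57, 1.261]
force: [-4.2, 1.8, 16.8]
grip_width: 0.0442
```

Request:
arm_command:
  delta_pos:
    - [0,0,0]
    - [0,0,0]
    - [0,0,0]
    - [0,0,0]
    - [0,0,0]
    - [-0.4,0,0]
    - [-0.9,0,0]
    - [-0.9,0,0]
    - [-0.9,0,0]
    - [-0.9,0,0]
  rotation:
    - [0,0,0]
    - [0,0,0]
    - [0,0,0]
    - [0,0,0]
    - [0,0,0]
    - [0,0,0]
    - [0,0,0]
    - [0,0,0]
    - [0,0,0]
    - [0,0,0]
  gripper: -1

```text
clock: 45.75
position: [0.4513, -0.2, 0.1644]
tool_rot: [-1.854, 1.566, 2.761]
force: [0.3, -0.5, 0.6]
grip_width: 0.0858
```

Request:
arm_command:
  delta_pos:
    - [-0.8,0,-0.3]
    - [-0.5,0.1,-0.9]
    - [0,0.1,-0.9]
    - [0,0.1,-0.9]
    - [0,0.1,-0.9]
    - [0,0.1,-0.9]
    - [0,0.1,-0.9]
    - [0,0.1,-0.9]
    - [0,0.1,-0.9]
    - [0,0.1,-0.9]
  rotation:
    - [0,0,0]
    - [0,0,0]
    - [0,0,0]
    - [0,0,0]
    - [0,0,0]
    - [0,0,0]
    - [0,0,0]
    - [0,0,0]
    - [0,0,0]
    - [0,0,0]

```text
clock: 46.75
position: [0.5046, 0.0521, 0.2187]
tool_rot: [1.921, 1.563, 0.242]
force: [0.2, -0.3, -0.3]
grip_width: 0.0855
```

Request:
arm_command:
  delta_pos:
    - [0,0,0]
    - [0,0,0]
    - [0,0,0]
  rotation:
    - [0,0,0]
    - [0,0,0]
    - [0,0,0]

```text
clock: 47.05
position: [0.5045, 0.0549, 0.2203]
tool_rot: [1.982, 1.562, 0.307]
force: [0.1, -1.3, -0.2]
grip_width: 0.0853
```

```bash
python3 -c "
from h import *
state()
a=optics.grab_frame('top')[115:285,180:480,::-1];b=optics.grab_frame('side')[130:300,190:490,::-1]
cv2.imwrite('pics/fin.png',cv2.resize(np.vstack([a,b]),None,fx=1.75,fy=1.75,interpolation=cv2.INTER_CUBIC))
"
```

```text
t 47.05 pos [0.5045 0.0549 0.2203] F [ 0.1 -1.3 -0.2] w 0.0853
[[ 0.008  0.995 -0.104]
 [ 0.003 -0.104 -0.995]
 [-1.     0.008 -0.004]]
```

View pics/fin.png

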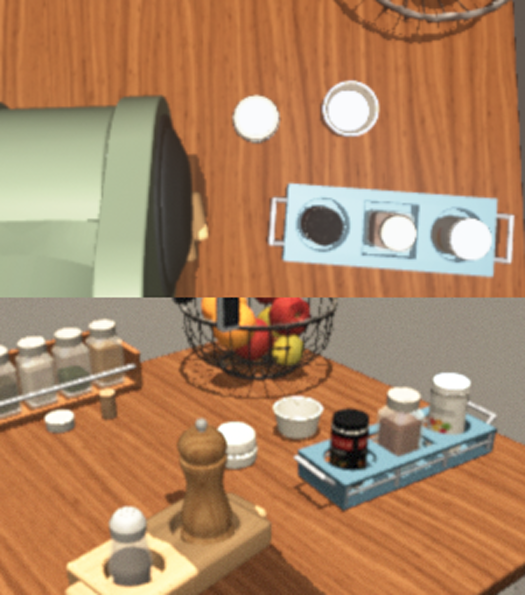

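```bash
python3 -c "
from h import *
c=lambda x,y:((x+.5)/1.75-.5+180,(y+.5)/1.75-.5+115)
for n,x,y,z in [('black',323,225,.092),('jar',398,233,.1),('white',469,239,.098),('timer',256.5,118,.042),('ram',350.5,109,.034)]:
  P=plane('top',*c(x,y),z); a=np.radians(-5.4); d=P[:2]-[.4523,-.1996]; print(n,P.round(4),'carrier',np.round([d@[np.cos(a),np.sin(a)],d@[-np.sin(a),np.cos(a)]],4))
print(bot.job_done())
"
```

```text
black [ 0.4629 -0.1154  0.092 ] carrier [0.0027 0.0848]
jar [ 0.4524 -0.1971  0.1   ] carrier [-0.0002  0.0025]
white [ 0.4436 -0.2751  0.098 ] carrier [-0.0016 -0.076 ]
timer [ 0.5899 -0.0445  0.042 ] carrier [0.1223 0.1674]
ram [ 0.5979 -0.158   0.034 ] carrier [0.141  0.0551]
the job is handed in; nothing more can be done
None
```

Both seasoning sets are made up and the job is handed in at about 47 s of the 118 s allowed. The hand-in reports no verdict, so the figures below come from my own checks.

| Thing | Where it stands | Offset from the opening's centre |
|---|---|---|
| Salt shaker | oak stand, small well | about 1.5 mm |
| Pepper mill | oak stand, large well | about 2 mm |
| Black tub | carrier, y +80 opening | about 5–6 mm |
| Spice jar | carrier, square opening | about 2.5 mm |
| White tub | carrier, y -80 opening | about 4 mm |

- **Placing:** each thing was lowered until the bottom was felt, at its expected seated height within about 0.6 mm, then released. In the last pictures all five look upright and seated, and all offsets are within the 11 mm limit.
- **Bystanders:** the timer and the dish measured within 1 mm of where they started.
- **Disagreements:**
  - In the camera the fingertips stood about 20–30 mm higher than the tool description implies. I set grasp heights from the pictures instead.
  - The first close on the shaker caught only its metal top. I reopened and gripped lower before lifting it.
  - The finger opening read 1–5 mm less than the stated sizes.
  - The contact force when seating the mill and black tub briefly reached 46–48 N at the wrist, under its 120 N limit. This was pressed through the held object; the 40 N limit is for the arm or gripper body.

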